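# Turn the worn marking insert round to its fresh end

## Robot

A 6-joint arm with a two-finger parallel gripper is mounted at the origin on the work surface. World frame = base frame: x ahead of the robot, y to its left, z up, the work surface at z = 0. Lengths are in mm, angles in rad, forces in N, time in s.
With the tool pointing down it reaches from about 350 to 975 mm from the base axis. Payload 7.1 kg.
Tool frame: the origin (TCP) lies midway between the tips of the shut fingers; the grasp point (between the pads) lies pinch_z behind it (pinch_z is the distance from the TCP to the grasp point, in mm); z points along the fingers, y is the line along which they close (so a half turn about z gives the same grasp; the last joint's range is limited). The gripper opens to 88 mm and grips with 3 to 60 N. Pads are 20 mm wide; open, the fingers measure 115 mm over their backs; the gripper's body (75 mm by 178 mm) begins 61 mm behind the grasp point.
Start: joints at [1.266, 0.423, 1.63, -0, 1.089, -0.019], TCP at [176.171, 599.64, 188.175] pointing down, gripper open.
Joint ranges: [-3, 3], [-0.9, 2.11], [0.09, 2.58], [-1.31, 4.45], [0.11, 2.69], [-2.54, 2.54]. Speed limits (rad/s): [2.39, 2.39, 3.01, 3.14, 3.14, 3.14].

## Interface

Orientations are given as a rotation vector (axis times angle).
In Python, from workcell import get_obs, get_image, close_job, pinch_z gives the robot as it stands.
- The arm moves only by the tool jog_arm, never from a script. Its argument "commands" is a list of rows, each a list of 3 entries, a list of its own where there are three numbers: the gripper command: -1 is shut, 1 is fully open, values between are in proportion, then the shift along the tool's x, y, z as a fraction of full scale, then the turn, a rotation vector about the tool's x, y, z as a fraction of full scale. In form: [[gripper, [tx, ty, tz], [rx, ry, rz]], ...]. A call has 1 to 10 rows; each row shifts and turns the commanded pose from where the row before left it, along the tool's axes as they then stand; what a row does not reach is not made up. Full scale, the value 1, is 0.1 m for a shift and 45 degrees for a turn. A row lasts 1/10 s, in which the tool goes at most 50 mm and 8.59 degrees, less where a joint would pass 70% of its speed; a pose out of reach is approached as far as the arm can. A call with a number of a shift or a turn outside -1 to 1 is refused whole. A call with a gripper value outside its range is refused whole. The fingers move at their own pace and stop on an object; the grip force is fixed at half the most. Time passes only in rows, so rows that do not move let the fingers close. It gives the time, the measured TCP pose, the force, the opening and the grip force at its end, in the units of the state.
- get_obs(): the state, without advancing time (a new reading comes with each control period).
- get_image(name): name is "scene" or "top"; returns a dict with "image" (420x560x3 uint8, blue, green, red), "z_map" (420x560 float32, mm along the optical axis (not along the pixel's ray), 0 where there is no reading), "intrinsics" (3x3 intrinsics, pixels), "k1" (the pictures are not rectified: a ray, as slopes to the right and down, at radius r is drawn at 1 + k1 r^2 times it, then the intrinsics apply), "eye" and "orientation" of the camera in the world. Camera axes: x right, y down, z forward; pixel columns grow to the right and rows downward; lengths in mm; the calibration is good to about 2 mm. A picture is of the moment at which its call begins.
- close_job(): hands the job in; it is judged then, once.
The state is a dict: "t": time; "qpos": joint angles; "qvel": joint speeds; "joint_torque": joint torques, N m; "ee_pos": TCP position; "orientation": TCP orientation; "ft_force": force on the tool from outside, world axes, zero at the start; "moment": the same for the moment, N m; "width": finger opening in mm; "grasp_force": force on a finger pad.
Only numpy, scipy, OpenCV 4.12 (cv2) and the standard library are available. Lean on these libraries where they do the work, as an engineer would, in place of code of your own. Each camera call takes 0.05 s, during which the arm holds its last target. There are 200 camera calls.

## Task

The marking insert in the sloped holder has its worn black end facing out, down the slope: swing the red keeper aside, take the insert out, and with its fresh brass tip press lightly on the dot of the maroon swatch pad and then on the dot of the cream one. Then lay the insert back in both saddles the other way round, brass end facing out down the slope, and swing the keeper back fully across it. Do not bottom out the sprung pads hard, and leave the other things on the bench where they are.

Things in the scene. Friction and masses are not known exactly. Their poses are not given: they have to be found in the camera images.
- holder: Fixed sloped holder: steel base plate 150 x 110 x 12 mm, blue sloping plate 110 x 84 mm, two aluminium V saddles. Origin under its middle, at bench level; x axis level, pointing uphill, z up, y to the left of uphill. The slope climbs at 35 degrees towards +x, its normal leans 35 degrees to -x. Below: u = mm uphill from point seat along the slope, v along y, w along the normal.
- seat (a point): where the insert's centre rests (u = v = w = 0), 100 mm above the bench. The saddles, 12 mm long (u -43 to -31 and 36.5 to 48.5), are 90 degree V notches along the insert's axis, their upper edges at v = +-12, w = 5. Between them the space is free down to the sloping plate at w = -28.
- seat_nose (a point): point where the end that faces out, i.e. down the slope, rests: 65 mm downhill from seat along the 35 degree slope.
- seat_tail (a point): point where the other end rests: 65 mm uphill from seat.
- keeper (a joint): red swivelling bar, 11 mm wide, 5 thick, its underside at w = 7.5, turning about the slope's normal at keeper_pivot. 0 rad = closed (stop): it lies across the insert over the upper saddle, pointing to the holder's -y. Grows to 1.75 rad as it swings uphill off the insert (1.57: straight uphill). Needs 1 to 1.5 N at the pin, stays where left; starts at 0 to 0.25.
- keeper_pin (a point): on the keeper's black round pin (12 mm across, 34 mm tall, standing along the slope's normal on the bar, 42 mm from the pivot); this point is on the pin's axis, 11 mm below its top and 22 mm above the bar's upper face.
- keeper_pivot (a point): point on the keeper's turning axis, level (along the slope's normal) with keeper_pin; u = 42.5 mm, v = +26 mm, w = 34.5 mm.
- insert: loose double-ended insert, 130 mm long, about 80 g. Origin at its centre, x axis along it: brass fresh end at +x, black worn end at -x. Middle: square steel grip 12 x 12 mm, 51 long, between two collars 20 mm across (25.5 to 30.5 mm from the centre); then round 10 mm shanks, tapering to the tips. Seated, the downhill collar is 0.5 mm from the lower saddle, the uphill one 6 mm from the upper.
- fresh_tip (a point): the insert's brass tip end, 65 mm from its centre.
- worn_tip (a point): the insert's black worn tip end, 65 mm from its centre.
- maroon_dot (a point): white dot, 10 mm across, in the middle of the top of the maroon swatch pad, 51 mm above the bench. The pad, a disc 44 mm across and 8 mm thick, is sprung: it gives up to 6 mm downward under about 1 N rising to 4 N. It stands on a fixed grey block 56 x 56 x 36 mm.
- cream_dot (a point): black dot (10 mm across) in the middle of the top of the cream swatch pad; otherwise like the maroon one.
- maroon_pad: the sprung maroon pad; origin at the middle of its underside, 8 mm below the dot, z up.
- cream_pad: the sprung cream pad; origin at the middle of its underside, 8 mm below the dot, z up.
- glue_jar: bystander: amber jar with black lid, 52 mm across, 95 mm tall; origin under its centre.
- brass_weight: bystander: brass weight, 40 mm across, 46 mm tall; origin under its centre.
- hammer: bystander: hammer lying on the far side of the bench, handle along its x axis, up to 330 mm long; origin under its middle.
- tool_cup: bystander: white cup, 68 mm across, with three handles standing in it, 165 mm tall in all; origin under its centre.
- knife: bystander: yellow closed craft knife lying along its x axis, 143 x 26 x 17 mm; origin underneath.
- spool: bystander: red thread spool, 44 mm across, 50 mm tall; origin under its centre.
- awl: bystander: awl with wooden handle, 150 mm long, lying along its x axis; origin underneath.
- rivet_box: bystander: cardboard box 70 x 90 x 35 mm; origin under its centre.

How it is judged:
By the outcome, as a careful person would: the job done as asked, in the order asked, and still so for the second after the job is handed in, with the robot touching nothing.
It also fails if it takes over 72 s, if anything falls off the work surface, if the arm or the gripper's body presses on something with over 40 N, if the wrist force passes 120 N, or if a joint passes its speed limit or range.

## Working session

There is one attempt and no reset: what is moved stays moved. The work goes in short steps, Python scripts to look and compute and a tool call to move; the robot and the scene stay as the last step left them, time stands still between calls to the robot, and variables do not carry over. Pictures are saved under pics/ and viewed, at most 10 in all, crops included, and the job is handed in when it is done.

Besides the shell and the picture viewer there is one more tool, called by a JSON object that holds its "op" and its "data", one argument or row to a line. jog_arm: Moves the arm, as the interface text tells. Its arguments: {"type":"object","properties":{"commands":{"type":"array","items":{"type":"array"}}},"required":["commands"]}

```bash
mkdir -p pics; ls; python3 - <<'E'
from workcell import get_obs,get_image,pinch_z
import cv2,numpy as np
print(pinch_z,get_obs())
for n in("scene","top"):
    d=get_image(n);cv2.imwrite(f"pics/{n}1.png",d["image"]);np.savez(f"{n}1.npz",**d)
    print(n,d["intrinsics"],d["k1"],d["eye"],d["orientation"])
E
```

```text
pics
18.700000000000003 {'t': 0.0, 'qpos': array([ 1.26600059e+00,  4.23826071e-01,  1.63068852e+00, -1.69220267e-05,
        1.08860256e+00, -1.89853783e-02]), 'qvel': array([-0.00040288,  0.00066075,  0.00059417, -0.00091855,  0.00038692,
        0.00044366]), 'joint_torque': array([ 1.42732515e-03, -5.44624472e+01, -2.73665321e+01,  6.42544683e-02,
        2.28116359e-02, -1.36364492e-04]), 'ee_pos': array([175.99755515, 599.07150811, 187.41154372]), 'orientation': array([-4.47378127e-01, -3.10934087e+00,  2.36697890e-03]), 'ft_force': array([0.11015282, 0.15554326, 0.79495066]), 'moment': array([0.05153346, 0.01934136, 0.00995886]), 'grasp_force': 0.0, 'width': 88.00045405340376}
scene [[515.81227075   0.         276.57917789]
 [  0.         515.81227075 206.6066584 ]
 [  0.           0.           1.        ]] 0.013599186256435403 [1112.85613169 -636.13090754  961.4739488 ] [-2.23760038 -0.80215487  0.33037533]
top [[532.35381848   0.         276.44492514]
 [  0.         532.35381848 210.98491149]
 [  0.           0.           1.        ]] 0.05965090330746187 [ 322.23731392   49.9709881  1622.97465724] [-2.13869884  2.12584213 -0.21054175]
```

View pics/scene1.png

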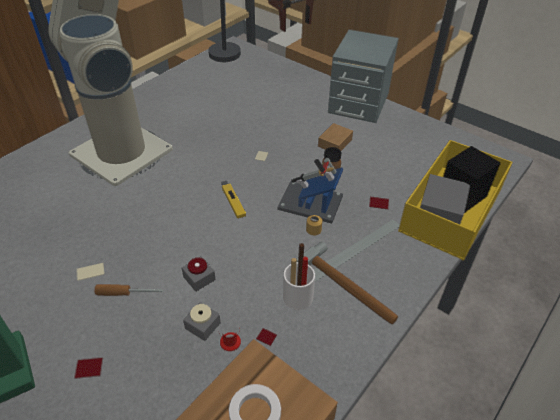

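View pics/top1.png

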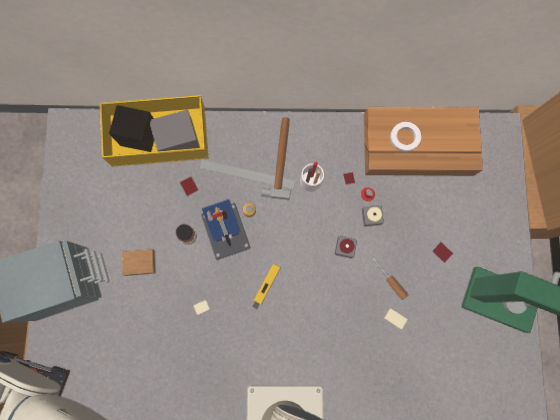

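The scene view has the holder near (315,190), maroon pad (198,268), cream pad (202,315). In the top view they are near (225,228), (346,246) and (374,214). Next I'll enlarge the holder in both views.

```bash
cat > h.py <<'E'
import numpy as np,cv2
from scipy.spatial.transform import Rotation as R
def load(f): return dict(np.load(f,allow_pickle=True))
def ray(d,px):
    K=d["intrinsics"];k=float(d["k1"])
    s=cv2.undistortPoints(np.array([[px]],float),K,np.array([k,0,0,0.]))[0,0]
    return np.r_[s,1.]
def Rm(d): return R.from_rotvec(d["orientation"]).as_matrix()
def world(d,px):
    z=d["z_map"][int(round(px[1])),int(round(px[0]))]
    return d["eye"]+Rm(d)@(ray(d,px)*z)
def tri(ds,pxs):
    A=np.zeros((3,3));b=np.zeros(3);L=[]
    for d,p in zip(ds,pxs):
        r=Rm(d)@ray(d,p);r/=np.linalg.norm(r);P=np.eye(3)-np.outer(r,r);A+=P;b+=P@d["eye"];L.append(P)
    x=np.linalg.solve(A,b)
    return x,[round(float(np.linalg.norm(P@(x-d["eye"]))),1) for P,d in zip(L,ds)]
def proj(d,X):
    c=Rm(d).T@(np.asarray(X,float)-d["eye"]);s=c[:2]/c[2];s=s*(1+float(d["k1"])*(s@s))
    K=d["intrinsics"];return np.array([K[0,0]*s[0]+K[0,2],K[1,1]*s[1]+K[1,2]])
E
python3 - <<'E'
from h import *
s=load("scene1.npz");t=load("top1.npz")
a=cv2.resize(s["image"][140:225,270:355],(595,595),interpolation=cv2.INTER_CUBIC)[:, :]
b=cv2.resize(t["image"][190:265,190:265],(600,600),interpolation=cv2.INTER_CUBIC)
a=cv2.resize(a,(400,400),interpolation=cv2.INTER_AREA);b=cv2.resize(b,(400,400),interpolation=cv2.INTER_AREA)
cv2.imwrite("pics/c1.png",cv2.resize(s["image"][140:225,270:355],(595,595),interpolation=cv2.INTER_CUBIC))
cv2.imwrite("pics/c2.png",cv2.resize(t["image"][190:265,190:265],(600,600),interpolation=cv2.INTER_CUBIC))
for n,p,q in(("maroon",(198,266),(347,245)),("cream",(201,313),(374,214))):
    print(n,tri([s,t],[p,q]),world(s,p),world(t,q))
E
```

```text
maroon (array([ 512.63199838, -182.01294054,   45.77939767]), [1.2, 1.2]) [ 516.51716383 -183.49603413   50.5297176 ] [ 510.91395737 -181.71955861   53.89427387]
cream (array([ 606.9584314 , -265.42915646,   45.56519048]), [0.9, 0.9]) [ 610.12526038 -266.63874818   50.22676814] [ 606.72448402 -266.50403432   43.70530095]
```

View pics/c1.png

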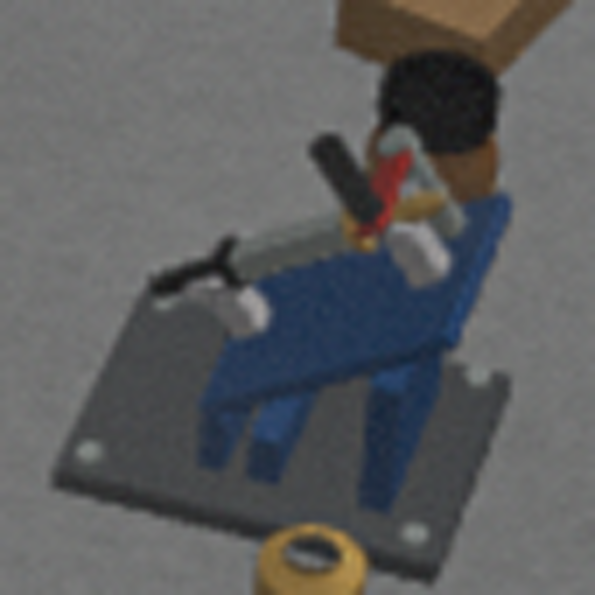

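View pics/c2.png

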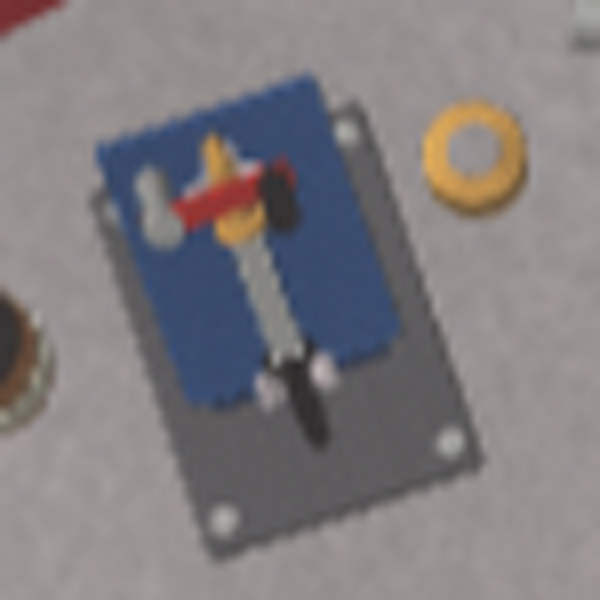

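The crops show the insert with its black tip downhill, at scene crop (153,286) and top crop (321,443). The brass tip is uphill at (440,204) and (213,135). The red bar is nearly closed, and its pin top is at (325,147) and (283,222). I'll fit the holder pose and camera offsets jointly.

```bash
cat > fit.py <<'E'
from h import *
from scipy.optimize import least_squares
s=load("scene1.npz");t=load("top1.npz")
def cs(p): return (np.array(p)+.5)/7-.5+[270,140]
def ct(p): return (np.array(p)+.5)/8-.5+[190,190]
def dot(d,c,dark):
    x,y=c;g=cv2.cvtColor(d["image"],cv2.COLOR_BGR2GRAY)[y-5:y+6,x-5:x+6].astype(float)
    if not dark: g=d["image"][y-5:y+6,x-5:x+6,1].astype(float)
    Y,X=np.mgrid[-5:6,-5:6];m=X**2+Y**2<=16
    w=np.where(m,(np.median(g[m])-g) if dark else g-np.median(g[m]),0).clip(0);w[w<.4*w.max()]=0
    return np.array([x+(w*X).sum()/w.sum(),y+(w*Y).sum()/w.sum()])
th=np.radians(35)
def uvw(P,u,v,w):
    x,y,yaw,sx=P[:4];hx=sx+u*np.cos(th)-w*np.sin(th);z=100+u*np.sin(th)+w*np.cos(th)
    c,s_=np.cos(yaw),np.sin(yaw);return np.array([x+c*hx-s_*v,y+s_*hx+c*v,z])
def loc(P,a,b,z):
    c,s_=np.cos(P[2]),np.sin(P[2]);return np.array([P[0]+c*a-s_*b,P[1]+s_*a+c*b,z])
ps=[(lambda P:loc(P,75,-55,12),cs((432,571)),ct((355,103))),(lambda P:loc(P,-75,-55,12),cs((57,470)),ct((483,460))),
(lambda P:loc(P,-75,55,12),None,ct((213,558))),(lambda P:loc(P,75,55,12),cs((510,376)),ct((95,197))),
(lambda P:uvw(P,P[4]+55,-42,-28),cs((452,340)),ct((314,72))),(lambda P:uvw(P,P[4]+55,42,-28),cs((509,193)),ct((98,148))),
(lambda P:uvw(P,P[4]-55,-42,-28),cs((205,403)),ct((400,333))),(lambda P:uvw(P,P[4]-55,42,-28),None,ct((200,408))),
(lambda P:uvw(P,-65,0,0),cs((153,286)),ct((321,443))),(lambda P:uvw(P,65,0,0),cs((440,204)),ct((213,135))),
(lambda P:uvw(P,42.5+42*np.sin(P[5]),26-42*np.cos(P[5]),45.5),cs((325,147)),ct((283,222))),
(lambda P:np.r_[P[6:8],51],dot(s,(198,266),False),dot(t,(347,245),False)),
(lambda P:np.r_[P[8:10],51],dot(s,(201,313),True),dot(t,(374,214),True))]
def res(P,raw=False):
    r=[]
    for f,a,b in ps:
        X=f(P)
        r+=list(proj(s,X)+P[10:12]-a) if a is not None else [0,0]
        r+=list(proj(t,X)+P[12:14]-b)
    if raw: return np.array(r).reshape(-1,4)
    return np.r_[np.array(r)/.6,P[10:]/1.,P[4]/3,P[3]/8]
if __name__=="__main__":
    x0=np.r_[560,180,.3,0,0,.1,513,-182,607,-266,0,0,0,0]
    o=least_squares(res,x0,loss="soft_l1");P=o.x;np.save("P.npy",P)
    print(np.round(P,3));print(np.round(res(P,True),1))
    print("sd",np.round(np.sqrt(np.diag(np.linalg.inv(o.jac.T@o.jac))),3))
    for n,a in(("seat",(0,0,0)),("nose",(-65,0,0)),("pivot",(42.5,26,34.5))):print(n,uvw(P,*a).round(1))
E
python3 fit.py
```

```text
[ 5.58460e+02  1.82565e+02  3.43000e-01  3.00000e-01  8.10200e+00
  7.40000e-02  5.10002e+02 -1.81401e+02  6.06789e+02 -2.65774e+02
  1.73000e-01  6.25000e-01 -3.60000e-02  2.49000e-01]
[[ 0.5 -0.2  0.8 -0.4]
 [-1.3  0.1  0.5  0.7]
 [ 0.   0.  -0.2  0.5]
 [ 0.3 -0.1 -0.8 -0.6]
 [-0.4 -0.3  0.2  0.2]
 [ 0.2 -0.4 -0.5  0.1]
 [-1.2  0.7  0.6 -0.2]
 [ 0.   0.  -1.3 -0.3]
 [ 0.1  0.7  0.1 -0. ]
 [ 0.9 -0.4 -0.2  0.1]
 [-0.3 -0.3  0.3 -0.4]
 [ 0.1  0.2 -0.1  0.2]
 [ 0.1  0.1  0.1  0.2]]
sd [2.338 2.221 0.008 1.313 1.284 0.043 2.394 2.174 2.209 1.989 0.791 0.67
 0.71  0.706]
seat [558.7 182.7 100. ]
nose [508.6 164.8  62.7]
pivot [564.2 212.2 152.6]
```

```bash
cat > plan.py <<'E'
import sys
from fit import *
from workcell import get_obs,pinch_z
P=np.load("P.npy")
U=uvw(P,1,0,0)-uvw(P,0,0,0);V=uvw(P,0,1,0)-uvw(P,0,0,0);N=uvw(P,0,0,1)-uvw(P,0,0,0)
def slope_R(q):   # tool z=-N, tool y = cos q U + sin q V
    y=np.cos(q)*U+np.sin(q)*V;z=-N;return np.stack([np.cross(y,z),y,z],1)
def pin(q,w): return uvw(P,42.5+42*np.sin(q),26-42*np.cos(q),w)
def uvw_of(X): d=np.asarray(X)-uvw(P,0,0,0);return np.array([d@U,d@V,d@N])
def cur(o=None):
    o=o or get_obs();return np.array(o["ee_pos"]),R.from_rotvec(o["orientation"]).as_matrix()
def rows(poses,g,start=None):
    p,Rc=start if start else cur()
    out=[]
    for pt,Rt in poses:
        sh=Rc.T@(pt-p)/100;tn=R.from_matrix(Rc.T@Rt).as_rotvec()/np.radians(45)
        sh,tn=np.round(sh,3)+0.,np.round(tn,3)+0.
        out.append([g,sh.tolist(),tn.tolist()])
        p=p+Rc@sh*100;Rc=Rc@R.from_rotvec(tn*np.radians(45)).as_matrix()
    for i in range(0,len(out),10):print(str(out[i:i+10]).replace(" ","").replace("0.0,","0,").replace("0.0]","0]"))
    return p,Rc
def line(pt,Rt,n,start=None):
    p,Rc=start if start else cur();r=R.from_matrix(Rc.T@Rt).as_rotvec()
    return [(p+(pt-p)*k/n,Rc@R.from_rotvec(r*k/n).as_matrix()) for k in range(1,n+1)]
def state():
    o=get_obs();p,Rc=cur(o);print("t",round(o["t"],2),"q",np.round(o["qpos"],2),"p",p.round(1),"uvw",uvw_of(p).round(1),"F",np.round(o["ft_force"],2),"w",round(o["width"],1),"gf",round(o["grasp_force"],1))
E
python3 - <<'E'
from plan import *
q=P[5];rows(line(pin(q,75),slope_R(q),18),0.0)
E
```

```text
[[0,[-0.272,-0.171,0],[-0.039,-0.022,0.06]],[0,[-0.279,-0.158,0],[-0.039,-0.021,0.059]],[0,[-0.287,-0.145,0],[-0.039,-0.022,0.06]],[0,[-0.293,-0.131,0.001],[-0.039,-0.022,0.059]],[0,[-0.299,-0.118,0.002],[-0.039,-0.021,0.06]],[0,[-0.304,-0.103,0.003],[-0.039,-0.022,0.059]],[0,[-0.309,-0.09,0.006],[-0.039,-0.021,0.06]],[0,[-0.312,-0.075,0.009],[-0.039,-0.022,0.059]],[0,[-0.315,-0.06,0.012],[-0.039,-0.022,0.06]],[0,[-0.317,-0.047,0.015],[-0.039,-0.021,0.059]]]
[[0,[-0.319,-0.032,0.02],[-0.039,-0.022,0.06]],[0,[-0.32,-0.017,0.025],[-0.039,-0.021,0.059]],[0,[-0.32,-0.004,0.029],[-0.039,-0.022,0.06]],[0,[-0.319,0.01,0.035],[-0.039,-0.022,0.059]],[0,[-0.318,0.024,0.041],[-0.039,-0.021,0.06]],[0,[-0.315,0.038,0.048],[-0.039,-0.022,0.059]],[0,[-0.313,0.05,0.054],[-0.04,-0.022,0.06]],[0,[-0.309,0.064,0.061],[-0.039,-0.021,0.059]]]
```

{"op": "jog_arm", "data": {
  "commands": [
    [0,[-0.27,-0.17,0],[-0.04,-0.02,0.06]],
    [0,[-0.28,-0.16,0],[-0.04,-0.02,0.06]],
    [0,[-0.29,-0.145,0],[-0.04,-0.02,0.06]],
    [0,[-0.29,-0.13,0],[-0.04,-0.02,0.06]],
    [0,[-0.3,-0.12,0],[-0.04,-0.02,0.06]],
    [0,[-0.3,-0.1,0],[-0.04,-0.02,0.06]],
    [0,[-0.31,-0.09,0],[-0.04,-0.02,0.06]],
    [0,[-0.31,-0.075,0.01],[-0.04,-0.02,0.06]],
    [0,[-0.315,-0.06,0.01],[-0.04,-0.02,0.06]],
    [0,[-0.32,-0.05,0.015],[-0.04,-0.02,0.06]]
  ]
}}

```text
t: 1.1
ee_pos: [388.5, 357.3, 187.0]
orientation: [1.085, 2.703, 0.422]
ft_force: [1.3, 0.2, -0.2]
width: 44.3
grasp_force: 0.0
```

{"op": "jog_arm", "data": {
  "commands": [
    [0,[-0.32,-0.03,0.02],[-0.04,-0.02,0.06]],
    [0,[-0.32,-0.02,0.025],[-0.04,-0.02,0.06]],
    [0,[-0.32,0,0.03],[-0.04,-0.02,0.06]],
    [0,[-0.32,0.01,0.035],[-0.04,-0.02,0.06]],
    [0,[-0.32,0.02,0.04],[-0.04,-0.02,0.06]],
    [0,[-0.315,0.04,0.05],[-0.04,-0.02,0.06]],
    [0,[-0.31,0.05,0.05],[-0.04,-0.02,0.06]],
    [0,[-0.31,0.06,0.06],[-0.04,-0.02,0.06]]
  ]
}}

```text
t: 1.9
ee_pos: [558.5, 164.2, 181.9]
orientation: [1.488, 2.259, 0.704]
ft_force: [0.1, 0.6, -0.9]
width: 43.7
grasp_force: 0.0
```

```bash
python3 - <<'E'
from plan import *
state();q=P[5];rows(line(pin(q,75),slope_R(q),3),-0.1)
E
```

```text
t 1.9 q [ 0.21  0.19  2.19  0.56  0.19 -0.72] p [558.5 164.2 181.9] uvw [ 41.7 -17.3  70.8] F [ 0.15  0.64 -0.93] w 43.7 gf 0.0
[[-0.1,[0.004,0.013,-0.014],[0.002,-0.009,-0.007]],[-0.1,[0.005,0.014,-0.014],[0.001,-0.009,-0.007]],[-0.1,[0.004,0.013,-0.014],[0.002,-0.01,-0.008]]]
```

{"op": "jog_arm", "data": {
  "commands": [
    [-0.1,[0.01,0.04,0],[0.005,-0.028,-0.02]],
    [-0.1,[0,0,0.1],[0,0,0]],
    [-0.1,[0,0,0.1],[0,0,0]],
    [-0.1,[0,0,0.1],[0,0,0]],
    [-0.1,[0,0,0],[0,0,0]]
  ]
}}

```text
t: 2.4
ee_pos: [576.4, 173.6, 158.5]
orientation: [1.47, 2.259, 0.673]
ft_force: [-0.0, 0.2, 0.3]
width: 39.5
grasp_force: 0.0
```

```bash
python3 - <<'E'
from plan import *
from workcell import get_image
state()
for n in("scene","top"):
    d=get_image(n);np.savez(f"{n}2.npz",**d)
a=cv2.resize(load("scene2.npz")["image"][130:215,270:355],(400,400),interpolation=cv2.INTER_CUBIC)
b=cv2.resize(load("top2.npz")["image"][190:265,190:265],(400,400),interpolation=cv2.INTER_CUBIC)
cv2.imwrite("pics/c3.png",np.hstack([a,b]))
q=P[5];rows(line(pin(q,22),slope_R(q),3),-0.1)
E
```

```text
t 2.4 q [ 0.24  0.26  2.16  0.49  0.13 -0.65] p [576.4 173.6 158.5] uvw [ 44.6 -14.5  40.2] F [-0.03  0.17  0.3 ] w 39.5 gf 0.0
[[-0.1,[-0.005,0.002,0.063],[-0.001,-0.001,0]],[-0.1,[-0.005,0.001,0.063],[-0.001,0,0.001]],[-0.1,[-0.005,0.002,0.063],[0,-0.001,0]]]
```

View pics/c3.png

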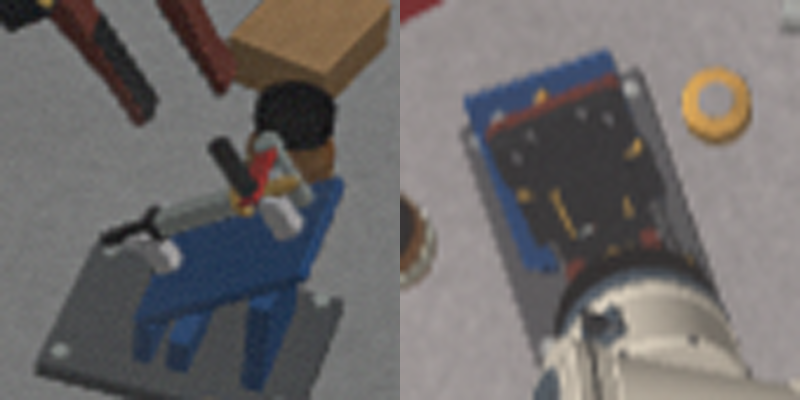

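The scene crop shows the fingertips at about (145,118) and (222,90), with the pin top at (220,146). The fingers look well above and left of the pin, so I'll check the projection.

```bash
python3 - <<'E'
from plan import *
s=load("scene2.npz")
p,Rc=cur();print(p)
off=lambda X:((proj(s,X)+P[10:12]-[270,130]+.5)*400/85-.5).round(0)
for y in(-20,0,20):print(y,off(p+Rc[:,1]*y))
q=P[5];print("pin",off(pin(q,45.5)),"pinbase",off(pin(q,12.5)), s["eye"])
state()
E
```

```text
[576.23396656 173.56616255 159.37124831]
-20 [189. 161.]
0 [221. 150.]
20 [254. 138.]
pin [217. 144.] pinbase [249. 192.] [1112.85613169 -636.13090754  961.4739488 ]
t 2.5 q [ 0.24  0.26  2.16  0.49  0.13 -0.65] p [576.2 173.6 159.4] uvw [ 45.  -14.4  40.9] F [1.05 0.   0.46] w 39.5 gf 0.0
```

```bash
python3 - <<'E'
from plan import *
from workcell import get_image
s=load("scene2.npz");d=get_image("scene");np.savez("scene3.npz",**d)
print("changed",np.abs(d["image"].astype(int)-s["image"])[130:215,270:355].mean())
for c in((140,112),(145,100),(222,84),(215,70),(222,150),(230,165)):
    px=(np.array(c)+.5)*85/400-.5+[270,130];print(c,px.round(1),world(s,px).round(0),uvw_of(world(s,px)).round(0),"now",uvw_of(world(d,px)).round(0))
b=cv2.resize(d["image"][60:215,230:385],(600,600),interpolation=cv2.INTER_CUBIC);cv2.imwrite("pics/c4.png",b);state()
E
```

```text
changed 2.235617070357555
(140, 112) [299.4 153.4] [546. 144. 185.] [ 28. -32.  84.] now [ 26. -30.  83.]
(145, 100) [300.4 150.9] [541. 154. 184.] [ 27. -21.  84.] now [ 26. -20.  83.]
(222, 84) [316.8 147.5] [581. 164. 209.] [ 74. -25.  81.] now [ 72. -22.  79.]
(215, 70) [315.3 144.5] [577. 162. 216.] [ 75. -25.  89.] now [ 74. -24.  89.]
(222, 150) [316.8 161.5] [583. 166. 166.] [ 51. -24.  44.] now [ 47. -18.  41.]
(230, 165) [318.5 164.7] [585. 171. 154.] [ 48. -20.  32.] now [ 47. -19.  31.]
t 2.55 q [ 0.24  0.26  2.16  0.49  0.13 -0.65] p [576.4 173.6 159.7] uvw [ 45.4 -14.5  41.2] F [0.08 0.51 0.57] w 39.4 gf 0.0
```

View pics/c4.png

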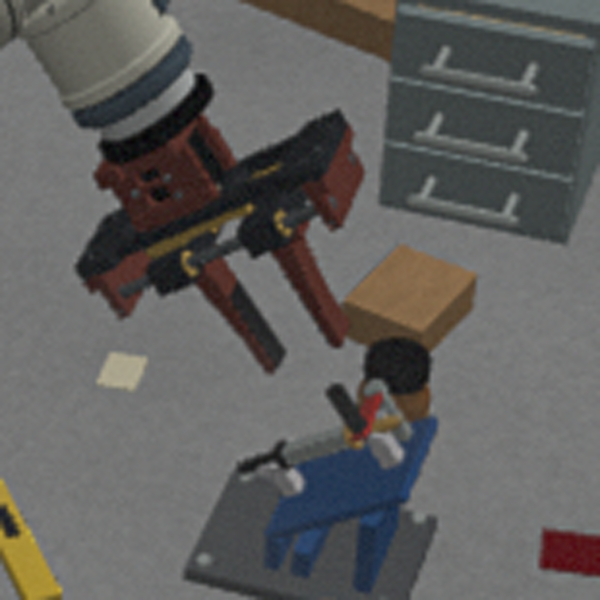

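The scene crop shows the fingertips about 35 mm above the pin, while the reported TCP is level with the pin top. I need to find out whether the reported TCP or the camera is off.

```bash
python3 - <<'E'
from plan import *
s1=load("scene1.npz");t1=load("top1.npz");t2=load("top2.npz");s3=load("scene3.npz")
print("base",proj(s1,(0,0,0)),proj(t1,(0,0,0)),"startTCP",proj(s1,(176,599.6,188)),proj(t1,(176,599.6,188)))
p,Rc=cur();print("tcp top",((proj(t2,p)-[190,190]+.5)*400/75-.5).round())
# finger cloud: pixels whose depth changed between before/after, in tool frame
for n,a,b in(("scene",s1,s3),("top",t1,t2)):
    ys,xs=np.where((np.abs(a["z_map"]-b["z_map"])>40)&(b["z_map"]>0)&(a["z_map"]>0))
    X=np.array([world(b,(x,y)) for x,y in zip(xs,ys)]);T=(X-p)@Rc
    T=T[(np.abs(T[:,0])<40)&(np.abs(T[:,1])<70)&(T[:,2]>-140)&(T[:,2]<60)]
    for z in range(-140,60,10):
        m=(T[:,2]>=z)&(T[:,2]<z+10)
        if m.sum()>2:print(n,z,m.sum(),np.percentile(T[m,0],[5,50,95]).round(),np.percentile(T[m,1],[5,50,95]).round())
# bench check
for px in((150,240),(260,250),(350,300)):print(world(s1,px).round(1))
for px in((300,330),(150,330),(430,280)):print(world(t1,px).round(1))
print("base plate",world(s1,(150,150)).round(0),world(s1,(80,150)).round(0),world(t1,(255,395)).round(0))
E
```

```text
base [121.15255738 151.7445288 ] [284.93205945 424.71569862] startTCP [294.67916906  36.26736967] [ 52.04879588 368.07430062]
tcp top [187. 142.]
scene -140 242 [-35. -27.  -3.] [-47.  22.  52.]
scene -130 200 [-35. -29.  15.] [-55.   6.  57.]
scene -120 57 [-33. -13.  20.] [-39. -20.  46.]
scene -110 63 [-14. -10.   8.] [-34. -20.  36.]
scene -100 76 [-14.  -9.   8.] [-31. -19.  35.]
scene -90 68 [-14.  -9.   8.] [-29. -18.  33.]
scene -80 71 [-14.  -8.   8.] [-28. -17.  32.]
scene -70 61 [-14.  -7.   9.] [-26. -19.  31.]
scene -60 60 [-13.  -7.   9.] [-26.  21.  29.]
scene -50 57 [-13.  -7.   9.] [-26. -19.  29.]
scene -40 33 [-13.  -5.   8.] [-26. -18.  29.]
top -140 177 [-31.  -1.  32.] [-1. 33. 47.]
top -130 15 [-32.  -8.  30.] [-17.  44.  47.]
top -120 4 [-32. -30. -28.] [-22.   2.  42.]
top -60 6 [-6.  0. 10.] [-21. -19. -19.]
[ 331.2 -175.3   -1.9]
[ 5.646e+02 -2.760e+01  3.000e-01]
[815.9 -11.7   2.2]
[ 2.629e+02 -4.450e+01  2.000e-01]
[262.3 397.3   5.9]
[ 412.7 -435.9    7.3]
base plate [73. 50. 13.] [-88. -78.  10.] [82. 86. 10.]
```

```bash
cat > kin.py <<'E'
from h import *
from scipy.optimize import least_squares
D=[([1.26600059,.423826071,1.63068852,0,1.08860256,-.0189853783],[175.99755515,599.07150811,187.41154372],[-.447378127,-3.10934087,.0023669789])]
from workcell import get_obs
import json,os
def rot(q,s4=1,s6=1):
    b=q[1]+q[2];et=np.array([-np.sin(q[0]),np.cos(q[0]),0]);f=np.array([np.sin(b)*np.cos(q[0]),np.sin(b)*np.sin(q[0]),np.cos(b)])
    F=np.stack([et,np.cross(f,et),f],1)
    return F@R.from_euler("ZXZ",[s4*q[3],q[4],s6*q[5]]).as_matrix()
def fk(q,k,s4=1,s6=1):
    a1,d1,L2,a3,L4,L6=k;b=q[1]+q[2];Rt=rot(q,s4,s6)
    r=a1+L2*np.sin(q[1])+L4*np.sin(b)-a3*np.cos(b);z=d1+L2*np.cos(q[1])+L4*np.cos(b)+a3*np.sin(b)
    return np.array([r*np.cos(q[0]),r*np.sin(q[0]),z])+Rt[:,2]*L6,Rt
def log():
    o=get_obs();L=json.load(open("log.json")) if os.path.exists("log.json") else []
    L.append([list(o["qpos"]),list(o["ee_pos"]),list(o["orientation"])]);json.dump(L,open("log.json","w"))
def data(): return D+(json.load(open("log.json")) if os.path.exists("log.json") else [])
def fitk(s4,s6):
    d=data();k0=np.array([50,350,400,20,400,200.])
    f=lambda k:np.r_[np.concatenate([fk(q,k,s4,s6)[0]-p for q,p,_ in d]),(k-k0)/100]
    return least_squares(f,k0)
E
cat > l.py <<'E'
from kin import *
log()
for s4 in(1,-1):
  for s6 in(1,-1):
    q,p,o=data()[-1];e=R.from_matrix(rot(q,s4,s6).T@R.from_rotvec(o).as_matrix()).magnitude()
    r=fitk(s4,s6);print(s4,s6,"ang",round(e,3),r.x.round(1),np.abs(r.fun).max().round(2))
E
python3 l.py
```

```text
1 1 ang 0.0 [-173.1  539.   675.1 -172.3  678.4  499. ] 11.31
1 -1 ang 1.292 [-173.1  539.   675.1 -172.3  678.4  499. ] 11.31
-1 1 ang 0.979 [1014.1 -356.7 -319.5  247.6 -422.3 -420.2] 11.45
-1 -1 ang 0.343 [1014.1 -356.7 -319.5  247.6 -422.3 -420.2] 11.45
```

{"op": "jog_arm", "data": {
  "commands": [
    [0.2,[0,0,-0.3],[0.1,0,0]],
    [0.2,[0,0,-0.1],[0.19,0,0]],
    [0.2,[0,0,0],[0.1,0,0]],
    [0.2,[0,0,0],[0,0,0]]
  ]
}}

```text
t: 2.95
ee_pos: [564.3, 175.4, 185.4]
orientation: [1.575, 2.431, 0.41]
ft_force: [0.0, 0.7, 0.1]
width: 52.5
grasp_force: 0.0
```

```bash
python3 l.py; python3 -c "
from plan import *;state()"
```

```text
1 1 ang 0.0 [-240.8  531.9  751.8 -176.   721.1  538.9] 11.28
1 -1 ang 0.374 [-240.8  531.9  751.8 -176.   721.1  538.9] 11.28
-1 1 ang 0.089 [1008.6 -589.9 -233.4  329.4 -499.  -467.7] 11.48
-1 -1 ang 0.303 [1008.6 -589.9 -233.4  329.4 -499.  -467.7] 11.48
t 2.95 q [ 0.27  0.23  1.98  0.04  0.58 -0.19] p [564.3 175.4 185.4] uvw [51.3 -8.7 68.4] F [0.01 0.69 0.1 ] w 52.5 gf 0.0
```

```bash
cat >> kin.py <<'E'
def fk2(q,k):
    p,Rt=fk(q,k[:6]);et=np.array([-np.sin(q[0]),np.cos(q[0]),0]);return p+et*k[6]+Rt[:,:2]@k[7:9],Rt
def fit2(w=100,prior=15):
    d=data();k0=np.array([50,350,400,20,400,250.,0,0,0]);sg=np.r_[[w]*6,[prior]*3]
    f=lambda k:np.r_[np.concatenate([fk2(q,k)[0]-p for q,p,_ in d])/.5,(k-k0)/sg]
    return least_squares(f,k0)
E
python3 - <<'E'
from kin import *
r=fit2();print(r.x.round(1));print([(fk2(q,r.x)[0]-p).round(1) for q,p,_ in data()])
for q,p,_ in data():print(np.round(q,3),np.round(p,1))
E
```

```text
[  8.1 302.9 549.5 -68.9 474.3 334.9   4.4   7.5   2.9]
[array([-0.1, -0. , -0. ]), array([ 0. , -0.2, -0. ]), array([0. , 0.1, 0. ])]
[ 1.266  0.424  1.631  0.     1.089 -0.019] [176.  599.1 187.4]
[ 0.238  0.257  2.163  0.489  0.13  -0.646] [576.4 173.6 159.7]
[ 0.267  0.232  1.981  0.044  0.576 -0.187] [564.3 175.4 185.4]
```

```bash
cat > tipcal.py <<'E'
from plan import *
from workcell import get_image
def cloud(d,off,p,Rc):
    a=load("scene1.npz");b=d
    ys,xs=np.where((np.abs(a["z_map"]-b["z_map"])>25)&(b["z_map"]>0)&(a["z_map"]>0))
    X=[]
    for x,y in zip(xs,ys):
        z=b["z_map"][y,x];X.append(b["eye"]+Rm(b)@(ray(b,np.array([x,y])-off)*z))
    T=(np.array(X)-p)@Rc;return T[(np.abs(T[:,0])<40)&(np.abs(T[:,1])<60)&(T[:,2]>-110)&(T[:,2]<60)]
if __name__=="__main__":
    d=get_image("scene");np.savez("scene4.npz",**d);p,Rc=cur();state()
    for dd,pp,RR in((load("scene4.npz"),p,Rc),):
        T=cloud(dd,P[10:12],pp,RR)
        for s in(-1,1):
            t=T[(T[:,1]*s>0)];print(s,"n",len(t),"z top pct",np.percentile(t[:,2],[90,95,98,99.5]).round(1))
            m=t[(t[:,2]<-45)&(t[:,2]>-100)];print(" x",np.percentile(m[:,0],[2,10,50,90,98]).round(1)," y",np.percentile(m[:,1],[2,10,50,90,98]).round(1))
E
python3 tipcal.py
```

```text
t 3.0 q [ 0.27  0.23  1.99  0.05  0.57 -0.19] p [562.3 174.9 183.7] uvw [48.7 -8.5 68.1] F [ 0.67 -1.03 -0.61] w 52.5 gf 0.0
-1 n 223 z top pct [-44.5 -40.1 -38.4 -36.6]
 x [-13.8 -12.1  -8.3   6.7  10.6]  y [-35.3 -33.1 -25.5 -23.6 -22.4]
1 n 195 z top pct [-45.  -40.8 -38.6 -37.6]
 x [-13.2 -12.1  -9.5   5.8   9.8]  y [29.5 31.6 37.4 41.6 42.8]
```

```bash
cat >> plan.py <<'E'
TOFF=np.array([-1.5,2.5,-37.])
H=np.array([np.cos(P[2]),np.sin(P[2]),0]);Z=np.array([0,0,1.])
_cur=cur
def cur(o=None):
    p,Rc=_cur(o);return p+Rc@TOFF,Rc
def Rq(al,q,az=0):   # tool tilted al deg outward along holder uphill (az deg turn), tool y = cos q u' + sin q V
    a=np.radians(al);h=R.from_rotvec(Z*np.radians(az)).apply(H);v=np.cross(Z,h)
    z=np.sin(a)*h-np.cos(a)*Z;u=np.cos(a)*h+np.sin(a)*Z;y=np.cos(q)*u+np.sin(q)*v
    return np.stack([np.cross(y,z),y,z],1)
import kin
K=None
def ik(p,Rt,q0):
    global K
    if K is None:K=kin.fit2().x
    pt=p-Rt@TOFF
    def f(q):
        a,b=kin.fk2(q,K);return np.r_[(a-pt)/100,R.from_matrix(b.T@Rt).as_rotvec()]
    lo=np.array([-3,-.9,.09,-1.31,.11,-2.54]);hi=np.array([3,2.11,2.58,4.45,2.69,2.54])
    s=least_squares(f,np.clip(q0,lo+.01,hi-.01),bounds=(lo,hi));return s.x.round(2),round(float(np.abs(s.fun).max()),4)
E
python3 - <<'E'
from plan import *
state();print(cur()[0].round(1),uvw_of(cur()[0]).round(1))
h=np.pi/2;A=[.25,.3,2.1,0,.4,0];
for al in(10,20,25):
    print("pin0",al,ik(pin(.07,22),Rq(al,.07),A),"pin90",ik(pin(1.55,22),Rq(al,1.55),A[:5]+[-1.5]))
    X=uvw(P,0,0,2)+Rq(al,-h)[:,2]*pinch_z
    print(" pick",al,ik(X,Rq(al,-h),A[:5]+[1.5]))
for al in(45,50,55,60):
    X=uvw(P,0,0,2)+Rq(al,h)[:,2]*pinch_z
    print(" place",al,ik(X,Rq(al,h),[.3,.3,2.2,3.1,.3,1.5]))
B=[.3,.3,2.1,3.1,.3,-1.5]
for al in(40,45,50,55): print("pinB90",al,ik(pin(1.55,22),Rq(al,1.55-np.pi),B),"pinB0",ik(pin(0,22),Rq(al,-np.pi),B[:5]+[0]))
for d in(P[6:8],P[8:10]):
  for al in(60,75):
    az=np.degrees(np.arctan2(d[1],d[0])-P[2]);Rt=Rq(al,h,az);el=np.radians(al-15)
    # insert axis brass dir: outward end elev al-15 ; brass inward/down
    hd=np.r_[d/np.linalg.norm(d),0];tip=np.r_[d,51];g=tip+65*(np.cos(el)*hd+np.sin(el)*Z);print("press",al,ik(g+Rt[:,2]*pinch_z,Rt,[np.arctan2(d[1],d[0]),.3,2.1,3.1,.5,1.5]))
E
```

```text
t 3.0 q [ 0.27  0.23  1.99  0.05  0.57 -0.19] p [553.  170.3 219.3] uvw [ 60.6  -9.8 103.2] F [ 0.67 -1.03 -0.61] w 52.5 gf 0.0
[553.  170.3 219.3] [ 60.6  -9.8 103.2]
pin0 10 (array([ 0.27,  0.44,  1.84,  0.02,  0.68, -0.16]), 0.0) pin90 (array([ 0.34,  0.46,  1.73,  0.  ,  0.77, -1.55]), 0.0)
 pick 10 (array([0.32, 0.51, 1.93, 0.01, 0.53, 1.54]), 0.0)
pin0 20 (array([ 0.26,  0.4 ,  1.96,  0.07,  0.43, -0.21]), 0.0) pin90 (array([ 0.34,  0.41,  1.86,  0.  ,  0.52, -1.55]), 0.0)
 pick 20 (array([0.31, 0.49, 2.03, 0.04, 0.27, 1.51]), 0.0)
pin0 25 (array([ 0.25,  0.39,  2.02,  0.13,  0.3 , -0.27]), 0.0) pin90 (array([ 0.34,  0.4 ,  1.92,  0.  ,  0.39, -1.55]), 0.0)
 pick 25 (array([0.31, 0.49, 2.08, 0.1 , 0.13, 1.44]), 0.0)
 place 45 (array([0.28, 0.55, 2.24, 3.03, 0.43, 1.62]), 0.0)
 place 50 (array([0.28, 0.59, 2.28, 3.05, 0.59, 1.6 ]), 0.0)
 place 55 (array([0.27, 0.64, 2.3 , 3.06, 0.76, 1.59]), 0.0)
 place 60 (array([0.27, 0.69, 2.33, 3.06, 0.93, 1.58]), 0.0)
pinB90 40 (array([ 0.37,  0.4 ,  2.12,  3.35,  0.11, -1.74]), 0.0304) pinB0 (array([0.27, 0.4 , 2.16, 2.78, 0.13, 0.31]), 0.0)
pinB90 45 (array([ 0.37,  0.41,  2.15,  3.23,  0.2 , -1.62]), 0.0) pinB0 (array([0.27, 0.42, 2.21, 2.95, 0.28, 0.13]), 0.0)
pinB90 50 (array([ 0.37,  0.44,  2.19,  3.2 ,  0.36, -1.59]), 0.0) pinB0 (array([0.26, 0.45, 2.25, 3.  , 0.44, 0.08]), 0.0)
pinB90 55 (array([ 0.37,  0.48,  2.23,  3.19,  0.52, -1.57]), 0.0) pinB0 (array([0.26, 0.5 , 2.29, 3.02, 0.61, 0.05]), 0.0)
press 60 (array([-0.37,  0.71,  2.32,  3.11,  0.94,  1.57]), 0.0)
press 75 (array([-0.37,  0.9 ,  2.38,  3.11,  1.44,  1.57]), 0.0)
press 60 (array([-0.43,  0.73,  2.07,  3.11,  0.71,  1.58]), 0.0)
press 75 (array([-0.44,  0.85,  2.13,  3.12,  1.15,  1.57]), 0.0)
```

```bash
cat >> plan.py <<'E'
def cage(q,al=20,flip=False,d=13.5,w=34):
    Rt=Rq(al,q-np.pi if flip else q);return pin(q,w)+Rt[:,2]*d,Rt
E
python3 - <<'E'
from plan import *
q=P[5];X,Rt=cage(q);st=rows(line(X-Rt[:,2]*35,Rt,4),0.2)
rows(line(X,Rt,3,st),0.2,st)
E
```

```text
[[0.2,[-0.016,0.007,0.123],[0.001,0,0.002]],[0.2,[-0.016,0.007,0.123],[0.001,0.001,0.001]],[0.2,[-0.015,0.007,0.124],[0.002,0,0.002]],[0.2,[-0.016,0.007,0.123],[0.001,0.001,0.001]]]
[[0.2,[0,0,0.117],[0,0,0]],[0.2,[0,0,0.116],[0,0,0]],[0.2,[0,0,0.117],[0,0,0]]]
```

{"op": "jog_arm", "data": {
  "commands": [
    [0.2,[-0.03,0.015,0.25],[0,0,0]],
    [0.2,[-0.03,0.015,0.24],[0,0,0]],
    [0.2,[0,0,0],[0,0,0]]
  ]
}}

```text
t: 3.3
ee_pos: [579.4, 174.7, 134.2]
orientation: [1.581, 2.437, 0.401]
ft_force: [-0.8, -0.1, 0.2]
width: 52.7
grasp_force: 0.0
```

```bash
python3 - <<'E'
from plan import *
from workcell import get_image
import kin;kin.log()
q=P[5];X,Rt=cage(q);st=rows(line(X,Rt,3),0.2);state()
d=get_image("scene");np.savez("scene5.npz",**d)
from tipcal import cloud
p,Rc=cur();T=cloud(d,P[10:12],p,Rc)
for s in(-1,1):
    t=T[T[:,1]*s>0];print(np.percentile(t[:,2],[95,98,99.5]).round(1));m=t[(t[:,2]<-8)&(t[:,2]>-60)];print(" x",np.percentile(m[:,0],[2,98]).round(1)," y",np.percentile(m[:,1],[2,98]).round(1))
cv2.imwrite("pics/c5.png",cv2.resize(d["image"][115:215,260:360],(600,600),interpolation=cv2.INTER_CUBIC))
E
```

```text
[[0.2,[-0.002,0.017,0.107],[-0.002,0,0.002]],[0.2,[-0.002,0.017,0.108],[-0.002,0,0.001]],[0.2,[-0.001,0.016,0.108],[-0.002,0,0.002]]]
t 3.3 q [ 0.26  0.34  1.98  0.06  0.48 -0.21] p [570.4 170.1 169.9] uvw [ 45.6 -15.7  53.4] F [-0.8  -0.1   0.17] w 52.7 gf 0.0
[-6.9 -1.8  0.9]
 x [-11.6  10.7]  y [-41.5 -28.2]
[-9.2 -2.2 -0.8]
 x [-12.2  10.8]  y [23.3 36.9]
```

View pics/c5.png

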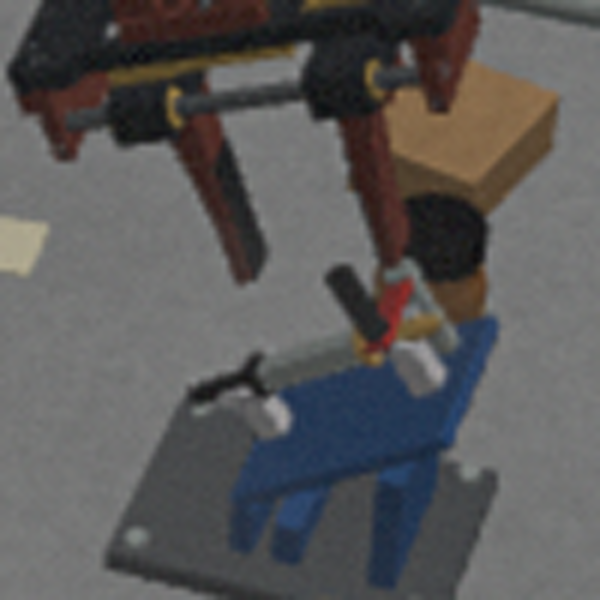

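The fingers now straddle the pin from above: tips near (250,275) and (395,260), pin top at (345,272). I'll descend and cage it.

{"op": "jog_arm", "data": {
  "commands": [
    [0.2,[0,0.03,0.11],[0,0,0]],
    [0.2,[0,0,0.11],[0,0,0]],
    [0.2,[0,0,0.1],[0,0,0]],
    [-0.4,[0,0,0],[0,0,0]],
    [-0.4,[0,0,0],[0,0,0]],
    [-0.4,[0,0,0],[0,0,0]]
  ]
}}

```text
t: 3.95
ee_pos: [595.1, 180.5, 109.0]
orientation: [1.578, 2.434, 0.406]
ft_force: [0.1, -0.5, 0.4]
width: 32.1
grasp_force: 0.0
```

```bash
sed -i 's/^TOFF=.*/TOFF=np.array([-2,.5,-37.])/' plan.py; python3 - <<'E'
from plan import *
import kin;kin.log();state()
print((cur()[0]-cage(P[5])[0]).round(1))
st=cur()
qs=np.linspace(P[5],1.72,13)[1:]
rows([cage(q) for q in qs],-0.4,st)
E
```

```text
t 3.95 q [ 0.26  0.4   1.96  0.06  0.43 -0.21] p [584.3 174.7 144. ] uvw [ 42.8 -16.1  23.8] F [ 0.14 -0.47  0.39] w 32.1 gf 0.0
[-0.9 -0.6  2.7]
[[-0.4,[0.006,0.056,0.014],[0.001,0.002,-0.169]],[-0.4,[0.005,0.056,-0.014],[0,0,-0.175]],[-0.4,[0.004,0.056,-0.014],[0,0,-0.174]],[-0.4,[0.005,0.056,-0.013],[0,0,-0.175]],[-0.4,[0.005,0.056,-0.011],[0,0,-0.175]],[-0.4,[0.005,0.056,-0.01],[0,0,-0.175]],[-0.4,[0.004,0.057,-0.009],[0,0,-0.174]],[-0.4,[0.005,0.057,-0.006],[0,0,-0.175]],[-0.4,[0.005,0.057,-0.005],[0,0,-0.175]],[-0.4,[0.004,0.058,-0.003],[0,0,-0.174]]]
[[-0.4,[0.004,0.057,-0.001],[0,0,-0.175]],[-0.4,[0.004,0.057,0.001],[0,0,-0.175]]]
```

{"op": "jog_arm", "data": {
  "commands": [
    [-0.4,[0.006,0.056,0],[0,0,-0.17]],
    [-0.4,[0.005,0.056,-0.014],[0,0,-0.175]],
    [-0.4,[0.005,0.056,-0.014],[0,0,-0.175]],
    [-0.4,[0.005,0.056,-0.013],[0,0,-0.175]],
    [-0.4,[0.005,0.056,-0.011],[0,0,-0.175]],
    [-0.4,[0.005,0.056,-0.01],[0,0,-0.175]]
  ]
}}

```text
t: 4.55
ee_pos: [612.7, 203.8, 124.8]
orientation: [0.456, 2.789, 0.239]
ft_force: [-1.6, -0.7, -0.4]
width: 26.4
grasp_force: 0.7
```

{"op": "jog_arm", "data": {
  "commands": [
    [-0.4,[0.005,0.057,-0.009],[0,0,-0.175]],
    [-0.4,[0.005,0.057,-0.006],[0,0,-0.175]],
    [-0.4,[0.005,0.057,-0.005],[0,0,-0.175]],
    [-0.4,[0.005,0.057,-0.003],[0,0,-0.175]],
    [-0.4,[0.005,0.057,0],[0,0,-0.175]],
    [-0.4,[0.005,0.057,0],[0,0,-0.175]],
    [-0.4,[0,0,0],[0,0,0]]
  ]
}}

```text
t: 5.25
ee_pos: [608.4, 237.2, 129.8]
orientation: [-0.686, 2.707, 0.045]
ft_force: [-0.5, 0.6, 0.2]
width: 26.5
grasp_force: 0.0
```

```bash
python3 - <<'E'
from plan import *
import kin;kin.log();state();print((cur()[0]-cage(1.72)[0]).round(1))
h=np.pi/2
p,Rc=cur();st=rows(line(p-Rc[:,2]*45,Rc,2),0.1)
Rt=Rq(20,h);X=uvw(P,0,0,2)+Rt[:,2]*pinch_z;print("pick")
st=rows(line(X-Rt[:,2]*50,Rt,5,st),0.1,st)
E
```

```text
t 5.25 q [ 0.36  0.4   1.89 -0.01  0.5  -1.7 ] p [597.8 234.3 165.2] uvw [81.7 35.5 22.4] F [-0.52  0.56  0.18] w 26.5 gf 0.0
[-0.9  3.1  1.8]
[[0.1,[0,0,-0.225],[0,0,0]],[0.1,[0,0,-0.225],[0,0,0]]]
pick
[[0.1,[0.157,-0.047,0.109],[0,0,0.039]],[0.1,[0.155,-0.053,0.109],[-0.001,0.001,0.04]],[0.1,[0.153,-0.057,0.109],[0,0,0.039]],[0.1,[0.151,-0.062,0.109],[0,0,0.039]],[0.1,[0.15,-0.066,0.109],[0,0,0.039]]]
```

{"op": "jog_arm", "data": {
  "commands": [
    [-0.2,[0,0,-0.2],[0,0,0]],
    [0.1,[0,0,-0.3],[0,0,0]],
    [0.1,[0.16,-0.05,0.1],[0,0,0.04]],
    [0.1,[0.155,-0.05,0.1],[0,0,0.04]],
    [0.1,[0.155,-0.06,0.1],[0,0,0.04]],
    [0.1,[0.15,-0.06,0.1],[0,0,0.04]],
    [0.1,[0.15,-0.065,0.1],[0,0,0.04]],
    [0.1,[0,0,0],[0,0,0]]
  ]
}}

```text
t: 6.05
ee_pos: [552.3, 178.6, 102.1]
orientation: [-0.464, 2.762, 0.084]
ft_force: [-0.8, -0.3, -0.2]
width: 48.6
grasp_force: 0.0
```

```bash
python3 - <<'E'
from plan import *
from workcell import get_image
import kin;kin.log();state()
h=np.pi/2;Rt=Rq(20,h);X=uvw(P,0,0,2)+Rt[:,2]*pinch_z
rows(line(X,Rt,5),0.1)
d=get_image("scene");np.savez("scene6.npz",**d)
from tipcal import cloud
p,Rc=cur();T=cloud(d,P[10:12],p,Rc)
for s in(-1,1):
    t=T[T[:,1]*s>0];print(np.percentile(t[:,2],[95,98,99.5]).round(1));m=t[(t[:,2]<-8)&(t[:,2]>-60)];print(" x",np.percentile(m[:,0],[2,98]).round(1)," y",np.percentile(m[:,1],[2,98]).round(1))
cv2.imwrite("pics/c6.png",cv2.resize(d["image"][115:215,260:360],(600,600),interpolation=cv2.INTER_CUBIC))
E
```

```text
t 6.05 q [ 0.28  0.36  2.05  0.05  0.38 -1.67] p [542.1 175.5 137.6] uvw [ 6.7 -1.2 41.2] F [-0.84 -0.27 -0.17] w 48.6 gf 0.0
[[0.1,[-0.008,0.003,0.116],[0,-0.001,-0.002]],[0.1,[-0.007,0.002,0.117],[-0.001,-0.001,-0.003]],[0.1,[-0.008,0.003,0.116],[0,-0.001,-0.002]],[0.1,[-0.007,0.002,0.117],[0,-0.001,-0.002]],[0.1,[-0.008,0.002,0.117],[-0.001,-0.001,-0.003]]]
[-2.2  0.4 30.5]
 x [-8.1 15.3]  y [-38.  -26.5]
[-1.3 26.6 29.4]
 x [-8.5 14.2]  y [19.2 34.6]
```

View pics/c6.png

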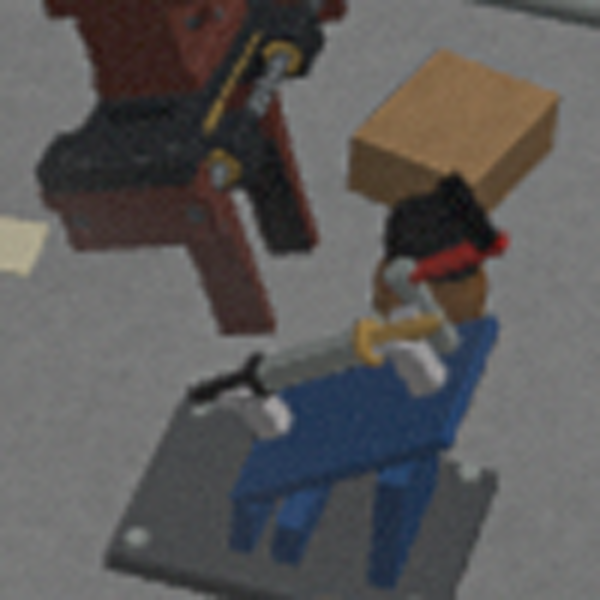

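The keeper now points uphill, with its red end at (500,243), and the insert lies free. The fingers are above the grip. I'll apply the measured lateral bias and then descend.

```bash
sed -i 's/^TOFF=.*/TOFF=np.array([0,0,-37.])/; s/^P=np.load("P.npy")/P=np.load("P.npy");P[[0,6,8]]-=.3;P[[1,7,9]]+=2/' plan.py; python3 - <<'E'
from plan import *
state()
h=np.pi/2;Rt=Rq(20,h);X=uvw(P,0,0,2)+Rt[:,2]*pinch_z
rows(line(X,Rt,5),0.1)
E
```

```text
t 6.1 q [ 0.28  0.36  2.05  0.05  0.39 -1.67] p [542.1 175.2 138.2] uvw [ 6.7 -3.4 42. ] F [ 0.23  0.08 -0.1 ] w 48.2 gf 0.0
[[0.1,[-0.008,0.007,0.118],[0,0,-0.002]],[0.1,[-0.008,0.007,0.118],[-0.001,-0.001,-0.002]],[0.1,[-0.008,0.007,0.118],[0,0,-0.002]],[0.1,[-0.007,0.007,0.118],[0,0,-0.002]],[0.1,[-0.008,0.007,0.118],[-0.001,-0.001,-0.002]]]
```

{"op": "jog_arm", "data": {
  "commands": [
    [0.1,[-0.02,0.02,0.15],[0,0,-0.01]],
    [0.1,[-0.02,0.015,0.15],[0,0,0]],
    [0.1,[0,0,0.1],[0,0,0]],
    [0.1,[0,0,0.1],[0,0,0]],
    [0.1,[0,0,0.08],[0,0,0]],
    [0.1,[0,0,0],[0,0,0]]
  ]
}}

```text
t: 6.7
ee_pos: [575.5, 191.2, 49.9]
orientation: [-0.481, 2.755, 0.082]
ft_force: [0.1, 0.1, -0.2]
width: 48.3
grasp_force: 0.0
```

```bash
python3 - <<'E'
from plan import *
import kin;kin.log();state()
h=np.pi/2;Rt=Rq(20,h);X=uvw(P,0,0,2)+Rt[:,2]*pinch_z
rows(line(X,Rt,1),0.1)
p,Rc=cur();print("grasp pt",uvw_of(p-Rc[:,2]*pinch_z).round(1))
E
```

```text
t 6.7 q [ 0.29  0.49  2.02  0.06  0.29 -1.68] p [563.6 187.   84.7] uvw [ -4.2   0.4 -15.8] F [ 0.09  0.07 -0.24] w 48.3 gf 0.0
[[0.1,[0.006,-0.004,0.004],[-0.001,-0.001,0.004]]]
grasp pt [0.7 0.5 2.2]
```

{"op": "jog_arm", "data": {
  "commands": [
    [-1,[0,0,0],[0,0,0]],
    [-1,[0,0,0],[0,0,0]],
    [-1,[0,0,0],[0,0,0]],
    [-1,[0,0,0],[0,0,0]],
    [-1,[0,0,0],[0,0,0]],
    [-1,[0,0,0],[0,0,0]],
    [-1,[0,0,0],[0,0,0]]
  ]
}}

```text
t: 7.4
ee_pos: [576.3, 189.4, 51.3]
orientation: [-0.479, 2.753, 0.08]
ft_force: [1.0, -15.4, 5.6]
width: 11.5
grasp_force: 30.0
```

```bash
python3 - <<'E'
from plan import *
state();np.save("pick.npy",np.c_[cur()[0],cur()[1]])
p,Rc=cur();rows(line(p+N*60,Rc,4),-1)
E
```

```text
t 7.4 q [ 0.29  0.48  2.02  0.06  0.29 -1.68] p [564.3 185.2  86.1] uvw [ -3.3  -1.5 -14.7] F [  1.01 -15.36   5.59] w 11.5 gf 30.0
[[-1,[0.039,0,-0.145],[0,0,0]],[-1,[0.038,-0.001,-0.145],[0,0,0]],[-1,[0.039,0,-0.145],[0,0,0]],[-1,[0.039,0,-0.145],[0,0,0]]]
```

Gripped. The 15 N side force shows the lateral bias correction was wrong, so I'm reverting it. Now lifting.

{"op": "jog_arm", "data": {
  "commands": [
    [-1,[0.02,0,-0.07],[0,0,0]],
    [-1,[0.04,0,-0.145],[0,0,0]],
    [-1,[0.05,0,-0.2],[0,0,0]],
    [-1,[0.06,0,-0.25],[0,0,0]],
    [-1,[0.04,0,-0.15],[0,0,0]],
    [-1,[0,0,0],[0,0,0]]
  ]
}}

```text
t: 8.0
ee_pos: [530.6, 175.3, 121.9]
orientation: [-0.481, 2.752, 0.082]
ft_force: [0.5, -0.5, -0.7]
width: 11.7
grasp_force: 30.0
```

```bash
sed -i 's/P\[\[1,7,9\]\]+=2/P[[1,7,9]]+=0/' plan.py; python3 - <<'E'
from plan import *
from workcell import get_image
import kin;kin.log();state()
d=get_image("scene");np.savez("scene7.npz",**d)
cv2.imwrite("pics/c7.png",cv2.resize(d["image"][95:205,230:340],(600,600),interpolation=cv2.INTER_CUBIC))
p,Rc=cur();g=p-Rc[:,2]*pinch_z
print("g",uvw_of(g).round(1),"pred tips px",(proj(d,g+U*65)+P[10:12]).round(1),(proj(d,g-U*65)+P[10:12]).round(1))
# forearm axis in tool frame, roll by pi about it
o=get_obs();q=np.array(o["qpos"]);f=np.array([np.sin(q[1]+q[2])*np.cos(q[0]),np.sin(q[1]+q[2])*np.sin(q[0]),np.cos(q[1]+q[2])])
print("f tool",(Rc.T@f).round(3),"tilt f",np.degrees(np.arcsin(np.hypot(*f[:2]))))
E
```

```text
t 8.0 q [ 0.29  0.3   2.09  0.05  0.4  -1.67] p [518.6 171.1 156.6] uvw [-1.5  2.5 70.1] F [ 0.51 -0.51 -0.7 ] w 11.7 gf 30.0
g [ 3.2  2.4 87.3] pred tips px [316.7 139.7] [274.6 154.6]
f tool [-0.391 -0.039  0.92 ] tilt f 43.203892003149065
```

View pics/c7.png

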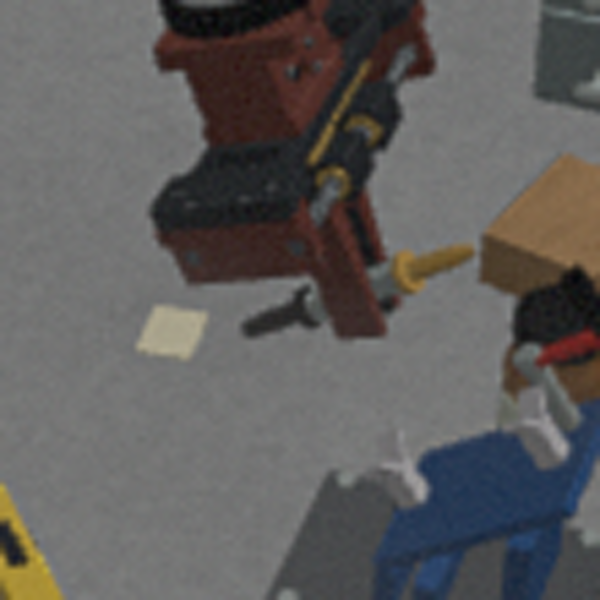

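The held insert shows its brass tip at crop (473,248), which is px (316.3,140.1), and its black tip at (244,330), which is px (274.3,155.1). Both are within 0.5 px of prediction, so it is gripped at its centre. Next I'll roll the wrist over (joint 4) while turning toward the maroon pad.

```bash
cat >> plan.py <<'E'
def jpath(qs):
    global K
    if K is None:K=kin.fit2().x
    out=[]
    for q in qs:
        a,b=kin.fk2(q,K);out.append((a+b@TOFF,b))
    return out
E
python3 - <<'E'
from plan import *
import plan
o=get_obs();q0=np.array(o["qpos"]);K0=kin.fit2().x;print(K0.round(1),(kin.fk2(q0,K0)[0]-o["ee_pos"]).round(1))
qf=q0.copy();qf[3]=3.11;qf[0]=-.37;qf[5]=-1.58;n=27
pa=jpath([q0+(qf-q0)*k/n for k in range(1,n+1)])
ia=cur()[1].T@U   # insert axis (brass dir) in tool
np.save("ia.npy",ia);print("ia",ia.round(3))
for k in(3,8,12,16,20,24,27):
    p,Rc=pa[k-1];g=p-Rc[:,2]*pinch_z;print(k,p.round(0),"brass",(g+Rc@ia*65).round(0),"worn",(g-Rc@ia*65).round(0))
rows(pa,-1)
E
```

```text
[ 2.000e-01  3.122e+02  5.629e+02 -7.740e+01  4.847e+02  3.440e+02
  1.190e+01  0.000e+00  0.000e+00] [ 0.  0. -0.]
ia [-0.967 -0.004 -0.257]
3 [528. 173. 162.] brass [576. 161. 214.] worn [468. 177. 144.]
8 [571. 163. 191.] brass [603. 110. 227.] worn [522. 203. 185.]
12 [620. 128. 225.] brass [626.  57. 241.] worn [593. 183. 236.]
16 [669.  59. 262.] brass [643.  -8. 255.] worn [666. 115. 291.]
20 [700. -39. 294.] brass [650. -84. 268.] worn [717.   1. 339.]
24 [ 701. -156.  315.] brass [ 641. -166.  275.] worn [ 727. -142.  371.]
27 [ 679. -246.  321.] brass [ 624. -228.  277.] worn [ 701. -253.  379.]
[[-1,[-0.019,0.002,-0.003],[-0.046,-0.007,0.166]],[-1,[-0.035,0.002,-0.009],[-0.046,-0.009,0.166]],[-1,[-0.053,0.004,-0.012],[-0.046,-0.011,0.166]],[-1,[-0.068,0.009,-0.018],[-0.047,-0.013,0.165]],[-1,[-0.085,0.016,-0.022],[-0.048,-0.015,0.165]],[-1,[-0.1,0.024,-0.026],[-0.049,-0.017,0.165]],[-1,[-0.113,0.034,-0.03],[-0.05,-0.019,0.163]],[-1,[-0.127,0.046,-0.034],[-0.052,-0.021,0.163]],[-1,[-0.137,0.059,-0.037],[-0.054,-0.021,0.163]],[-1,[-0.147,0.074,-0.039],[-0.056,-0.023,0.161]]]
[[-1,[-0.155,0.09,-0.042],[-0.058,-0.024,0.161]],[-1,[-0.162,0.106,-0.044],[-0.06,-0.024,0.159]],[-1,[-0.165,0.124,-0.045],[-0.062,-0.025,0.159]],[-1,[-0.168,0.142,-0.045],[-0.065,-0.025,0.158]],[-1,[-0.167,0.16,-0.046],[-0.066,-0.024,0.157]],[-1,[-0.166,0.177,-0.045],[-0.07,-0.024,0.155]],[-1,[-0.162,0.196,-0.045],[-0.071,-0.023,0.155]],[-1,[-0.156,0.213,-0.043],[-0.073,-0.022,0.155]],[-1,[-0.148,0.229,-0.041],[-0.076,-0.021,0.153]],[-1,[-0.139,0.245,-0.039],[-0.077,-0.019,0.152]]]
[[-1,[-0.127,0.258,-0.036],[-0.079,-0.017,0.152]],[-1,[-0.115,0.272,-0.032],[-0.081,-0.015,0.152]],[-1,[-0.1,0.283,-0.029],[-0.082,-0.013,0.15]],[-1,[-0.085,0.293,-0.025],[-0.083,-0.011,0.151]],[-1,[-0.068,0.3,-0.021],[-0.084,-0.008,0.15]],[-1,[-0.051,0.306,-0.016],[-0.085,-0.005,0.149]],[-1,[-0.034,0.31,-0.012],[-0.085,-0.003,0.15]]]
```

```bash
python3 - <<'E'
s=open("plan.py").read()
s=s.replace("    out=[]\n    for pt,Rt in poses:\n","    out=[];p=p-Rc@TOFF\n    for pt,Rt in poses:\n        pt=pt-Rt@TOFF\n").replace("    return p,Rc\ndef line","    return p+Rc@TOFF,Rc\ndef line")
open("plan.py","w").write(s)
E
python3 - <<'E'
from plan import *
q0=np.array(get_obs()["qpos"])
qf=q0.copy();qf[3]=3.11;qf[0]=-.37;qf[5]=-1.58;n=27
rows(jpath([q0+(qf-q0)*k/n for k in range(1,n+1)]),-1)
E
```

```text
[[-1,[-0.021,0.015,-0.004],[-0.046,-0.007,0.166]],[-1,[-0.04,0.015,-0.008],[-0.046,-0.009,0.166]],[-1,[-0.056,0.018,-0.013],[-0.046,-0.011,0.166]],[-1,[-0.073,0.022,-0.018],[-0.047,-0.013,0.165]],[-1,[-0.09,0.029,-0.022],[-0.048,-0.015,0.165]],[-1,[-0.106,0.038,-0.027],[-0.049,-0.017,0.165]],[-1,[-0.12,0.049,-0.03],[-0.05,-0.019,0.163]],[-1,[-0.133,0.06,-0.034],[-0.052,-0.021,0.163]],[-1,[-0.145,0.075,-0.037],[-0.054,-0.021,0.163]],[-1,[-0.155,0.089,-0.04],[-0.056,-0.023,0.161]]]
[[-1,[-0.163,0.106,-0.043],[-0.058,-0.024,0.161]],[-1,[-0.169,0.124,-0.044],[-0.06,-0.024,0.159]],[-1,[-0.174,0.141,-0.045],[-0.062,-0.025,0.159]],[-1,[-0.176,0.16,-0.046],[-0.065,-0.025,0.158]],[-1,[-0.176,0.179,-0.046],[-0.066,-0.024,0.157]],[-1,[-0.174,0.197,-0.047],[-0.07,-0.024,0.155]],[-1,[-0.17,0.216,-0.045],[-0.071,-0.023,0.155]],[-1,[-0.163,0.233,-0.044],[-0.073,-0.022,0.155]],[-1,[-0.156,0.251,-0.041],[-0.076,-0.021,0.153]],[-1,[-0.145,0.267,-0.04],[-0.077,-0.019,0.152]]]
[[-1,[-0.134,0.281,-0.037],[-0.079,-0.017,0.152]],[-1,[-0.12,0.295,-0.033],[-0.081,-0.015,0.152]],[-1,[-0.105,0.307,-0.03],[-0.082,-0.013,0.15]],[-1,[-0.09,0.316,-0.025],[-0.083,-0.011,0.151]],[-1,[-0.072,0.325,-0.022],[-0.084,-0.008,0.15]],[-1,[-0.054,0.33,-0.017],[-0.085,-0.005,0.149]],[-1,[-0.036,0.335,-0.012],[-0.085,-0.003,0.15]]]
```

{"op": "jog_arm", "data": {
  "commands": [
    [-1,[-0.02,0.015,0],[-0.046,-0.007,0.166]],
    [-1,[-0.04,0.015,-0.01],[-0.046,-0.009,0.166]],
    [-1,[-0.055,0.02,-0.015],[-0.046,-0.011,0.166]],
    [-1,[-0.075,0.02,-0.02],[-0.047,-0.013,0.165]],
    [-1,[-0.09,0.03,-0.02],[-0.048,-0.015,0.165]],
    [-1,[-0.105,0.04,-0.025],[-0.049,-0.017,0.165]],
    [-1,[-0.12,0.05,-0.03],[-0.05,-0.019,0.163]],
    [-1,[-0.135,0.06,-0.035],[-0.052,-0.021,0.163]],
    [-1,[-0.145,0.075,-0.035],[-0.054,-0.021,0.163]],
    [-1,[-0.155,0.09,-0.04],[-0.056,-0.023,0.161]]
  ]
}}

```text
t: 9.05
ee_pos: [614.2, 163.3, 176.2]
orientation: [1.219, 2.421, 0.871]
ft_force: [0.0, 0.8, -0.9]
width: 11.6
grasp_force: 30.0
```

{"op": "jog_arm", "data": {
  "commands": [
    [-1,[-0.165,0.105,-0.045],[-0.058,-0.024,0.161]],
    [-1,[-0.17,0.125,-0.045],[-0.06,-0.024,0.159]],
    [-1,[-0.175,0.14,-0.045],[-0.062,-0.025,0.159]],
    [-1,[-0.175,0.16,-0.045],[-0.065,-0.025,0.158]],
    [-1,[-0.175,0.18,-0.045],[-0.066,-0.024,0.157]],
    [-1,[-0.175,0.195,-0.045],[-0.07,-0.024,0.155]],
    [-1,[-0.17,0.215,-0.045],[-0.071,-0.023,0.155]],
    [-1,[-0.165,0.235,-0.045],[-0.073,-0.022,0.155]],
    [-1,[-0.155,0.25,-0.04],[-0.076,-0.021,0.153]],
    [-1,[-0.145,0.265,-0.04],[-0.077,-0.019,0.152]]
  ]
}}

```text
t: 10.05
ee_pos: [732.3, -36.0, 273.1]
orientation: [2.326, 0.953, 1.42]
ft_force: [0.9, 1.4, -0.4]
width: 12.0
grasp_force: 30.0
```

{"op": "jog_arm", "data": {
  "commands": [
    [-1,[-0.135,0.28,-0.035],[-0.079,-0.017,0.152]],
    [-1,[-0.12,0.295,-0.035],[-0.081,-0.015,0.152]],
    [-1,[-0.105,0.305,-0.03],[-0.082,-0.013,0.15]],
    [-1,[-0.09,0.315,-0.025],[-0.083,-0.011,0.15]],
    [-1,[-0.07,0.325,-0.02],[-0.084,-0.008,0.15]],
    [-1,[-0.055,0.33,-0.015],[-0.085,-0.005,0.15]],
    [-1,[-0.035,0.335,-0.01],[-0.085,-0.003,0.15]],
    [-1,[0,0,0],[0,0,0]]
  ]
}}

```text
t: 10.85
ee_pos: [710.8, -259.5, 302.3]
orientation: [2.436, -0.403, 1.575]
ft_force: [0.3, 0.2, 0.1]
width: 11.5
grasp_force: 30.0
```

```bash
cat >> plan.py <<'E'
IA=np.load("ia.npy") if __import__("os").path.exists("ia.npy") else None
def press(d,al,h):  # tool pose with brass tip over dot d at height 51+h; tool azimuth radial
    az=np.degrees(np.arctan2(d[1],d[0])-P[2]);Rt=Rq(al,-np.pi/2,az)
    return np.r_[d,51+h]-Rt@IA*65+Rt[:,2]*pinch_z,Rt
def brass():
    p,Rc=cur();return p-Rc[:,2]*pinch_z+Rc@IA*65
E
python3 - <<'E'
from plan import *
kin.log();state();print("brass",brass().round(1))
for n,d in(("m",P[6:8]),("c",P[8:10])):
    for al in(66,70):
        X,Rt=press(d,al,0);print(n,al,X.round(0),ik(X,Rt,[-.4,.7,2.3,3.1,.9,-1.57]),"ins dip",np.degrees(np.arcsin((Rt@IA)[2])).round(1))
X,Rt=press(P[6:8],68,30);st=rows(line(X,Rt,9),-1)
E
```

```text
t 10.85 q [-0.37  0.3   2.09  3.12  0.4  -1.59] p [ 679.1 -247.6  317.4] uvw [  99.4 -445.8  195.8] F [0.3  0.18 0.06] w 11.5 gf 30.0
brass [ 624.4 -228.9  274.3]
m 66 [ 564. -201.   94.] (array([-0.38,  0.81,  2.36,  3.1 ,  1.17, -1.57]), 0.0) ins dip -51.1
m 70 [ 561. -200.   98.] (array([-0.38,  0.86,  2.37,  3.1 ,  1.31, -1.57]), 0.0) ins dip -55.1
c 66 [ 659. -289.   94.] (array([-0.44,  0.79,  2.11,  3.11,  0.91, -1.56]), 0.0) ins dip -51.1
c 70 [ 657. -288.   98.] (array([-0.44,  0.83,  2.13,  3.11,  1.04, -1.56]), 0.0) ins dip -55.1
[[-1,[-0.249,-0.012,-0.041],[0.002,0.005,0.004]],[-1,[-0.249,-0.011,-0.042],[0.003,0.005,0.003]],[-1,[-0.25,-0.011,-0.043],[0.002,0.005,0.004]],[-1,[-0.248,-0.01,-0.045],[0.002,0.004,0.003]],[-1,[-0.249,-0.01,-0.044],[0.002,0.005,0.004]],[-1,[-0.249,-0.009,-0.046],[0.003,0.005,0.003]],[-1,[-0.248,-0.008,-0.047],[0.002,0.005,0.004]],[-1,[-0.249,-0.008,-0.048],[0.002,0.005,0.003]],[-1,[-0.248,-0.007,-0.049],[0.003,0.005,0.004]]]
```

{"op": "jog_arm", "data": {
  "commands": [
    [-1,[-0.25,-0.01,-0.04],[0,0.005,0.004]],
    [-1,[-0.25,-0.01,-0.04],[0,0.005,0.004]],
    [-1,[-0.25,-0.01,-0.045],[0.005,0.005,0.004]],
    [-1,[-0.25,-0.01,-0.045],[0,0.005,0.004]],
    [-1,[-0.25,-0.01,-0.045],[0.005,0.005,0.004]],
    [-1,[-0.25,-0.01,-0.045],[0,0.005,0.004]],
    [-1,[-0.25,-0.01,-0.045],[0.005,0.005,0.004]],
    [-1,[-0.25,-0.01,-0.05],[0,0.005,0.004]],
    [-1,[-0.25,-0.005,-0.05],[0.005,0.005,0]],
    [-1,[0,0,0],[0,0,0]]
  ]
}}

```text
t: 11.85
ee_pos: [593.6, -208.9, 107.3]
orientation: [2.43, -0.41, 1.629]
ft_force: [0.4, -0.3, -1.0]
width: 11.8
grasp_force: 30.0
```

```bash
python3 - <<'E'
from plan import *
from workcell import get_image
kin.log();state();print("brass",brass().round(1),"dot",P[6:10])
for n in("scene","top"):
    d=get_image(n);np.savez(f"{n}8.npz",**d)
s=load("scene8.npz");t=load("top8.npz")
print("pred px scene tip",proj(s,brass())+P[10:12],"top",proj(t,brass())+P[12:14], "dot",proj(s,np.r_[P[6:8],51])+P[10:12])
a=cv2.resize(s["image"][235:285,165:215],(400,400),interpolation=cv2.INTER_CUBIC)
b=cv2.resize(t["image"][220:270,325:375],(400,400),interpolation=cv2.INTER_CUBIC);cv2.imwrite("pics/c8.png",np.hstack([a,b]))
X,Rt=press(P[6:8],68,6);rows(line(X,Rt,2),-1)
E
```

```text
t 11.85 q [-0.38  0.75  2.38  3.1   1.17 -1.57] p [ 561.3 -197.6  121.3] uvw [ -90.2 -359.2   89.2] F [ 0.36 -0.3  -1.04] w 11.8 gf 30.0
brass [ 507.9 -178.8   76.6] dot [ 509.70166633 -181.40089545  606.48866124 -265.77381381]
pred px scene tip [195.95371064 256.01270187] top [347.76211085 244.29013372] dot [196.68696005 264.41524784]
[[-1,[-0.108,0.009,0.041],[-0.002,-0.001,0.002]],[-1,[-0.109,0.01,0.042],[-0.003,-0.001,0.003]]]
```

View pics/c8.png

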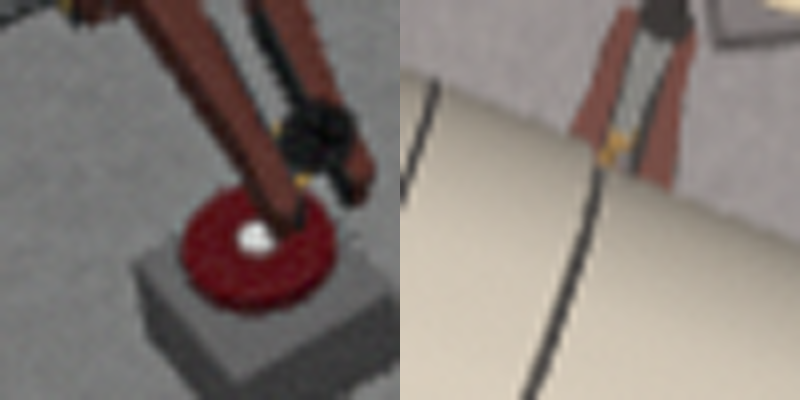

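The scene crop shows the maroon dot at (257,238) with the fingers beyond it, and the brass tip is hidden behind a finger in both views. I'm relying on geometry that checked out at the pick, with force as the guide.

{"op": "jog_arm", "data": {
  "commands": [
    [-1,[-0.11,0.01,0.04],[-0.002,0,0.003]],
    [-1,[-0.11,0.01,0.04],[-0.002,0,0.003]],
    [-1,[0,0,0],[0,0,0]],
    [-1,[0,0,0],[0,0,0]]
  ]
}}

```text
t: 12.35
ee_pos: [595.3, -212.8, 90.5]
orientation: [2.416, -0.419, 1.641]
ft_force: [0.3, 0.4, -1.2]
width: 11.9
grasp_force: 30.0
```

```bash
python3 - <<'E'
from plan import *
kin.log();state();print("brass",brass().round(1),"dot",P[6:8])
p,Rc=cur();w=p-Rc[:,2]*pinch_z-Rc@IA*65
s=load("scene8.npz");print("worn px now",proj(s,w+[0,0,19])+P[10:12])
X,Rt=press(P[6:8],68,2);rows(line(X,Rt,1),-1)
print("1 mm down in tool:",(Rc.T@[0,0,-.01]).round(4))
E
```

```text
t 12.35 q [-0.38  0.81  2.37  3.1   1.23 -1.57] p [ 562.9 -201.3  104.1] uvw [ -99.9 -363.1   74.9] F [ 0.26  0.45 -1.19] w 11.9 gf 30.0
brass [ 510.2 -182.1   58.8] dot [ 509.70166633 -181.40089545]
worn px now [205.68559256 249.26392075]
[[-1,[-0.061,-0.006,0.019],[0,-0.008,-0.002]]]
1 mm down in tool: [-0.0093  0.      0.0037]
```

{"op": "jog_arm", "data": {
  "commands": [
    [-1,[-0.028,0,0.011],[0,0,0]],
    [-1,[-0.028,0,0.011],[0,0,0]],
    [-1,[0,0,0],[0,0,0]]
  ]
}}

```text
t: 12.65
ee_pos: [594.6, -212.8, 83.5]
orientation: [2.417, -0.42, 1.64]
ft_force: [0.5, -0.8, 1.0]
width: 12.1
grasp_force: 30.0
```

{"op": "jog_arm", "data": {
  "commands": [
    [-1,[-0.014,0,0.0055],[0,0,0]],
    [-1,[0,0,0],[0,0,0]]
  ]
}}

```text
t: 12.85
ee_pos: [594.5, -212.8, 81.8]
orientation: [2.417, -0.42, 1.64]
ft_force: [2.2, -0.3, 1.7]
width: 12.3
grasp_force: 30.0
```

{"op": "jog_arm", "data": {
  "commands": [
    [-1,[-0.014,0,0.0055],[0,0,0]],
    [-1,[0,0,0],[0,0,0]]
  ]
}}

```text
t: 13.05
ee_pos: [594.5, -212.7, 80.2]
orientation: [2.417, -0.42, 1.639]
ft_force: [1.9, -0.4, 2.4]
width: 11.9
grasp_force: 30.0
```

```bash
python3 -c "
from plan import *
state();print(brass().round(1))"
```

```text
t 13.05 q [-0.38  0.84  2.36  3.1   1.26 -1.57] p [ 562.1 -201.2   93.9] uvw [-106.3 -362.8   67. ] F [ 1.95 -0.44  2.39] w 11.9 gf 30.0
[ 509.3 -182.    48.7]
```

Maroon is pressed at about 3 N, not bottomed. Lifting and moving to cream.

{"op": "jog_arm", "data": {
  "commands": [
    [-1,[0.1,0,-0.04],[0,0,0]],
    [-1,[0.2,0,-0.08],[0,0,0]],
    [-1,[0.1,0,-0.04],[0,0,0]],
    [-1,[0,0,0],[0,0,0]]
  ]
}}

```text
t: 13.45
ee_pos: [593.9, -212.7, 124.2]
orientation: [2.417, -0.42, 1.639]
ft_force: [-0.4, -0.1, 0.1]
width: 11.9
grasp_force: 30.0
```

```bash
python3 - <<'E'
from plan import *
kin.log();state();print("brass",brass().round(1))
X,Rt=press(P[8:10],68,22);st=rows(line(X,Rt,6),-1)
E
```

```text
t 13.45 q [-0.38  0.71  2.39  3.1   1.15 -1.57] p [ 561.5 -201.1  137.9] uvw [ -81.5 -362.5  103.3] F [-0.35 -0.14  0.11] w 11.9 gf 30.0
brass [ 508.8 -181.9   92.6]
[[-1,[0.043,0.087,0.198],[-0.014,-0.001,0.005]],[-1,[0.044,0.085,0.2],[-0.014,-0.001,0.005]],[-1,[0.044,0.082,0.2],[-0.013,-0.001,0.006]],[-1,[0.045,0.081,0.201],[-0.014,-0.001,0.005]],[-1,[0.045,0.078,0.201],[-0.014,-0.001,0.005]],[-1,[0.045,0.075,0.203],[-0.014,-0.001,0.005]]]
```

{"op": "jog_arm", "data": {
  "commands": [
    [-1,[0.045,0.085,0.2],[-0.014,0,0.005]],
    [-1,[0.045,0.085,0.2],[-0.014,0,0.005]],
    [-1,[0.045,0.08,0.2],[-0.014,0,0.005]],
    [-1,[0.045,0.08,0.2],[-0.014,0,0.005]],
    [-1,[0.045,0.08,0.2],[-0.014,0,0.005]],
    [-1,[0.045,0.075,0.2],[-0.014,0,0.005]],
    [-1,[0,0,0],[0,0,0]]
  ]
}}

```text
t: 14.15
ee_pos: [691.0, -303.4, 103.0]
orientation: [2.372, -0.498, 1.609]
ft_force: [-0.3, 0.0, -1.3]
width: 11.7
grasp_force: 30.0
```

```bash
python3 - <<'E'
from plan import *
kin.log();state();print("brass",brass().round(1),"dot",P[8:10])
X,Rt=press(P[8:10],68,6);st=rows(line(X,Rt,2),-1)
E
```

```text
t 14.15 q [-0.44  0.76  2.13  3.11  0.94 -1.56] p [ 659.5 -289.5  116.7] uvw [ -42.4 -478.7   50.1] F [-0.35  0.02 -1.31] w 11.7 gf 30.0
brass [ 608.3 -266.8   71.4] dot [ 606.48866124 -265.77381381]
[[-1,[-0.073,-0.002,0.019],[0.001,-0.003,0]],[-1,[-0.072,-0.001,0.019],[0.001,-0.004,0.001]]]
```

{"op": "jog_arm", "data": {
  "commands": [
    [-1,[-0.073,0,0.019],[0,-0.003,0]],
    [-1,[-0.072,0,0.019],[0,-0.003,0]],
    [-1,[0,0,0],[0,0,0]]
  ]
}}

```text
t: 14.45
ee_pos: [686.4, -300.3, 86.4]
orientation: [2.382, -0.498, 1.598]
ft_force: [0.2, 0.5, -1.0]
width: 11.6
grasp_force: 30.0
```

{"op": "jog_arm", "data": {
  "commands": [
    [-1,[-0.028,0,0.011],[0,0,0]],
    [-1,[-0.01,0,0.004],[0,0,0]],
    [-1,[0,0,0],[0,0,0]]
  ]
}}

```text
t: 14.75
ee_pos: [687.8, -301.2, 84.6]
orientation: [2.378, -0.498, 1.602]
ft_force: [-0.4, 0.1, -0.3]
width: 11.8
grasp_force: 30.0
```

{"op": "jog_arm", "data": {
  "commands": [
    [-1,[-0.014,0,0.0055],[0,0,0]],
    [-1,[0,0,0],[0,0,0]]
  ]
}}

```text
t: 14.95
ee_pos: [688.0, -301.4, 83.5]
orientation: [2.378, -0.497, 1.603]
ft_force: [0.2, 0.3, 0.8]
width: 11.6
grasp_force: 30.0
```

```bash
python3 -c "
from plan import *
state();print(brass().round(1))"
```

```text
t 14.95 q [-0.44  0.8   2.13  3.11  0.98 -1.57] p [ 656.6 -287.6   97.4] uvw [ -55.2 -475.9   35.4] F [0.18 0.28 0.81] w 11.6 gf 30.0
[ 605.1 -264.8   52.4]
```

{"op": "jog_arm", "data": {
  "commands": [
    [-1,[-0.012,0,0.009],[0,0,0]],
    [-1,[0,0,0],[0,0,0]]
  ]
}}

```text
t: 15.15
ee_pos: [688.3, -301.5, 81.9]
orientation: [2.378, -0.498, 1.603]
ft_force: [-1.4, 0.7, 1.0]
width: 11.8
grasp_force: 30.0
```

{"op": "jog_arm", "data": {
  "commands": [
    [-1,[-0.014,0,0.0055],[0,0,0]],
    [-1,[0,0,0],[0,0,0]]
  ]
}}

```text
t: 15.35
ee_pos: [688.3, -301.5, 80.4]
orientation: [2.378, -0.498, 1.603]
ft_force: [-0.6, 0.6, 1.6]
width: 12.0
grasp_force: 30.0
```

```bash
python3 -c "
from plan import *
state();print(brass().round(1))"
```

```text
t 15.35 q [-0.44  0.81  2.12  3.11  0.98 -1.57] p [ 656.9 -287.7   94.3] uvw [ -56.8 -476.1   32.8] F [-0.64  0.59  1.6 ] w 12.0 gf 30.0
[ 605.4 -264.9   49.3]
```

Cream is pressed at about 2.6 N. Retracting and planning the way back to the holder.

{"op": "jog_arm", "data": {
  "commands": [
    [-1,[0.1,0,-0.04],[0,0,0]],
    [-1,[0.2,0,-0.1],[0,0,0]],
    [-1,[0.25,0,-0.2],[0,0,0]],
    [-1,[0.25,0,-0.3],[0,0,0]],
    [-1,[0,0,0],[0,0,0]]
  ]
}}

```text
t: 15.85
ee_pos: [660.7, -289.3, 183.2]
orientation: [2.374, -0.497, 1.608]
ft_force: [-0.1, -1.8, -1.2]
width: 11.7
grasp_force: 30.0
```

```bash
cat >> plan.py <<'E'
def place(u,v,w):  # insert grip point at (u,v,w), brass downhill
    y=np.cross(-U,IA) 
    Rt=Rq(49.9,-np.pi/2);c=Rt@IA;Rt=R.align_vectors([-U,-V],[IA,[0,1,0]],weights=[100,1])[0].as_matrix()
    return uvw(P,u,v,w)+Rt[:,2]*pinch_z,Rt
E
python3 - <<'E'
from plan import *
kin.log();state();print("brass",brass().round(1))
t=load("top1.npz");print("cup",[world(t,c).round(0) for c in((312,175),(305,178),(318,170),(314,165))])
X,Rt=place(0,-.5,70);q0=np.array(get_obs()["qpos"]);qf,e=ik(X,Rt,[.3,.4,2.2,3.05,.5,-1.55]);print(q0.round(2),qf,e,"tool y",(Rt[:,1]@V).round(3))
n=14;path=jpath([q0+(qf-q0)*k/n for k in range(1,n+1)])
for p,Rc in path[1::2]:
    g=p-Rc[:,2]*pinch_z;print(p.round(0),"brass",(g+Rc@IA*65).round(0))
rows(path,-1)
E
```

```text
t 15.85 q [-0.44  0.56  2.21  3.11  0.82 -1.56] p [ 629.2 -275.5  196.9] uvw [ -15.9 -455.3  129.4] F [-0.13 -1.76 -1.15] w 11.7 gf 30.0
brass [ 577.9 -252.8  151.7]
cup [array([730., -82.,  28.]), array([726., -61.,   7.]), array([715., -89., 145.]), array([731., -78., 140.])]
[-0.44  0.56  2.21  3.11  0.82 -1.56] [ 0.26  0.43  2.36  3.01  0.52 -1.51] 0.0 tool y -1.0
[ 640. -203.  189.] brass [ 584. -186.  146.]
[ 642. -132.  181.] brass [ 583. -120.  141.]
[635. -63. 173.] brass [573. -57. 136.]
[620.   3. 166.] brass [557.   2. 132.]
[598.  66. 158.] brass [534.  58. 127.]
[570. 123. 151.] brass [505. 108. 123.]
[536. 176. 144.] brass [472. 153. 119.]
[[-1,[-0.077,-0.375,-0.066],[0.065,-0.029,-0.026]],[-1,[-0.08,-0.37,-0.066],[0.064,-0.029,-0.027]],[-1,[-0.081,-0.366,-0.065],[0.064,-0.029,-0.029]],[-1,[-0.083,-0.361,-0.063],[0.062,-0.03,-0.031]],[-1,[-0.084,-0.356,-0.063],[0.062,-0.029,-0.031]],[-1,[-0.086,-0.351,-0.062],[0.06,-0.029,-0.033]],[-1,[-0.088,-0.347,-0.061],[0.06,-0.029,-0.035]],[-1,[-0.089,-0.341,-0.061],[0.059,-0.03,-0.036]],[-1,[-0.091,-0.336,-0.059],[0.057,-0.029,-0.037]],[-1,[-0.092,-0.331,-0.058],[0.057,-0.029,-0.039]]]
[[-1,[-0.094,-0.326,-0.058],[0.056,-0.03,-0.039]],[-1,[-0.095,-0.32,-0.056],[0.054,-0.029,-0.042]],[-1,[-0.096,-0.314,-0.056],[0.054,-0.03,-0.042]],[-1,[-0.097,-0.309,-0.055],[0.052,-0.029,-0.044]]]
```

{"op": "jog_arm", "data": {
  "commands": [
    [-1,[-0.075,-0.375,-0.065],[0.065,-0.029,-0.026]],
    [-1,[-0.08,-0.37,-0.065],[0.064,-0.029,-0.027]],
    [-1,[-0.08,-0.365,-0.065],[0.064,-0.029,-0.029]],
    [-1,[-0.085,-0.36,-0.065],[0.062,-0.03,-0.031]],
    [-1,[-0.085,-0.355,-0.065],[0.062,-0.029,-0.031]],
    [-1,[-0.085,-0.35,-0.06],[0.06,-0.029,-0.033]],
    [-1,[-0.09,-0.345,-0.06],[0.06,-0.029,-0.035]],
    [-1,[-0.09,-0.34,-0.06],[0.059,-0.03,-0.036]],
    [-1,[-0.09,-0.335,-0.06],[0.057,-0.029,-0.037]],
    [-1,[-0.09,-0.33,-0.06],[0.057,-0.029,-0.039]]
  ]
}}

```text
t: 16.85
ee_pos: [628.6, 70.0, 132.9]
orientation: [-2.727, -0.178, -1.413]
ft_force: [1.0, -0.2, -0.4]
width: 11.5
grasp_force: 30.0
```

{"op": "jog_arm", "data": {
  "commands": [
    [-1,[-0.095,-0.325,-0.055],[0.056,-0.03,-0.039]],
    [-1,[-0.095,-0.32,-0.055],[0.054,-0.029,-0.042]],
    [-1,[-0.095,-0.315,-0.055],[0.054,-0.03,-0.042]],
    [-1,[-0.095,-0.31,-0.055],[0.052,-0.029,-0.044]],
    [-1,[0,0,0],[0,0,0]],
    [-1,[0,0,0],[0,0,0]]
  ]
}}

```text
t: 17.45
ee_pos: [563.2, 184.5, 116.9]
orientation: [-2.684, -0.465, -1.24]
ft_force: [0.9, -0.5, -1.0]
width: 11.9
grasp_force: 30.0
```

```bash
python3 - <<'E'
from plan import *
from workcell import get_image
kin.log();state();p,Rc=cur();g=p-Rc[:,2]*pinch_z;print("g",uvw_of(g).round(1),"axis",(-(Rc@IA)@np.stack([U,V,N],1)).round(3))
X,Rt=place(0,-.5,20);st=rows(line(X,Rt,3),-1)
# tip pixels check: brass end silhouette in scene, by colour
d=get_image("scene");np.savez("scene9.npz",**d)
b=g+Rc@IA*65;px=proj(d,b)+P[10:12];print("pred brass",px.round(1),"worn",(proj(d,g-Rc@IA*65)+P[10:12]).round(1))
im=d["image"].astype(int);x,y=px.round().astype(int);sub=im[y-12:y+13,x-16:x+17]
m=(sub[...,2]-sub[...,0]>50);ys,xs=np.where(m);print("brass-coloured px x",xs+x-16,"y",ys+y-12)
E
```

```text
t 17.45 q [ 0.26  0.44  2.36  3.    0.52 -1.5 ] p [536.7 174.9 140.9] uvw [ 4.6 -0.  46.7] F [ 0.95 -0.51 -1.01] w 11.9 gf 30.0
g [-0.2 -0.1 64.8] axis [ 1.    -0.004 -0.004]
[[-1,[-0.037,0.003,0.145],[-0.002,0.002,-0.002]],[-1,[-0.036,0.002,0.144],[-0.001,0.001,-0.003]],[-1,[-0.037,0.002,0.145],[-0.002,0.002,-0.002]]]
pred brass [278.  162.1] worn [320.  148.2]
brass-coloured px x [289 288 289 287 288 289 283 284 285 286 289 290 282 283 284 290 291] y [157 158 158 159 159 159 160 160 160 160 160 160 161 161 161 161 161]
```

{"op": "jog_arm", "data": {
  "commands": [
    [-1,[-0.037,0,0.145],[-0.002,0.002,-0.002]],
    [-1,[-0.036,0,0.145],[-0.002,0.002,-0.002]],
    [-1,[-0.037,0,0.145],[-0.002,0.002,-0.002]],
    [-1,[0,0,0],[0,0,0]],
    [-1,[0,0,0],[0,0,0]]
  ]
}}

```text
t: 18.0
ee_pos: [587.7, 192.3, 80.1]
orientation: [-2.687, -0.467, -1.249]
ft_force: [-1.1, -0.1, -1.0]
width: 11.8
grasp_force: 30.0
```

```bash
cat > g.py <<'E'
from plan import *
state();p,Rc=cur();g=p-Rc[:,2]*pinch_z;print("g",uvw_of(g).round(1),"axis",(-(Rc@IA)@np.stack([U,V,N],1)).round(3))
F=get_obs()["ft_force"];print("F uvw",np.round([F@U,F@V,F@N],2),"per mm -N:",(Rc.T@-N/100).round(4),"per mm -U",(Rc.T@-U/100).round(4))
E
cat >> g.py <<'E'
X,Rt=place(0.5,-.5,7);rows(line(X,Rt,1),-1)
E
python3 g.py
```

```text
t 18.0 q [ 0.26  0.56  2.31  3.04  0.6  -1.54] p [561.  182.9 103.9] uvw [ 4.3 -0.7  1.8] F [-1.08 -0.12 -1.03] w 11.8 gf 30.0
g [-0.5 -0.7 19.9] axis [ 1.    -0.002 -0.   ]
F uvw [-1.46  0.25 -0.23] per mm -N: [-0.0026 -0.      0.0097] per mm -U [-0.0097 -0.     -0.0026]
[[-1,[-0.023,-0.003,0.127],[0.003,0,-0.002]]]
```

{"op": "jog_arm", "data": {
  "commands": [
    [-1,[-0.008,0,0.05],[0,0,0]],
    [-1,[-0.008,0,0.05],[0,0,0]],
    [-1,[0,0,0],[0,0,0]],
    [-1,[0,0,0],[0,0,0]]
  ]
}}

```text
t: 18.4
ee_pos: [593.9, 195.3, 72.9]
orientation: [-2.685, -0.468, -1.25]
ft_force: [-0.5, 0.5, -0.2]
width: 11.1
grasp_force: 30.0
```

{"op": "jog_arm", "data": {
  "commands": [
    [-1,[-0.0052,0,0.0194],[0,0,0]],
    [-1,[-0.0052,0,0.0194],[0,0,0]],
    [-1,[0,0,0],[0,0,0]]
  ]
}}

```text
t: 18.7
ee_pos: [596.1, 196.1, 69.4]
orientation: [-2.685, -0.468, -1.25]
ft_force: [0.5, 0.0, -0.8]
width: 11.8
grasp_force: 30.0
```

```bash
python3 g.py
```

```text
t 18.7 q [ 0.27  0.59  2.29  3.04  0.61 -1.54] p [569.4 186.6  93.2] uvw [  5.7   0.1 -12.3] F [ 0.48  0.   -0.75] w 11.8 gf 30.0
g [0.9 0.1 5.8] axis [ 1.    -0.001  0.001]
F uvw [-0.06 -0.16 -0.88] per mm -N: [-0.0026 -0.      0.0097] per mm -U [-0.0097 -0.     -0.0026]
[[-1,[-0.001,0.005,-0.013],[0.001,-0.001,-0.001]]]
```

{"op": "jog_arm", "data": {
  "commands": [
    [-1,[-0.004,0,0.0145],[0,0,0]],
    [-1,[0,0,0],[0,0,0]]
  ]
}}

```text
t: 18.9
ee_pos: [596.8, 196.4, 68.1]
orientation: [-2.685, -0.468, -1.25]
ft_force: [-0.5, -0.4, -0.6]
width: 11.5
grasp_force: 30.0
```

{"op": "jog_arm", "data": {
  "commands": [
    [-1,[-0.004,0,0.0145],[0,0,0]],
    [-1,[0,0,0],[0,0,0]]
  ]
}}

```text
t: 19.1
ee_pos: [597.6, 196.6, 67.0]
orientation: [-2.685, -0.468, -1.25]
ft_force: [-0.6, -1.2, -0.1]
width: 11.8
grasp_force: 30.0
```

```bash
python3 g.py
```

```text
t 19.1 q [ 0.27  0.6   2.29  3.04  0.62 -1.54] p [571.  187.1  90.8] uvw [  5.6  -0.  -15.2] F [-0.63 -1.21 -0.06] w 11.8 gf 30.0
g [ 0.8 -0.   2.9] axis [ 1.    -0.001  0.001]
F uvw [-0.85 -0.92  0.52] per mm -N: [-0.0026 -0.      0.0097] per mm -U [-0.0097 -0.     -0.0026]
[[-1,[0.007,0.004,-0.04],[0.002,-0.001,-0.001]]]
```

{"op": "jog_arm", "data": {
  "commands": [
    [-1,[-0.0026,0,0.01],[0,0,0]],
    [-1,[0,0,0],[0,0,0]]
  ]
}}

```text
t: 19.3
ee_pos: [597.9, 196.5, 66.8]
orientation: [-2.685, -0.467, -1.252]
ft_force: [-6.5, -3.5, 8.4]
width: 12.1
grasp_force: 30.0
```

{"op": "jog_arm", "data": {
  "commands": [
    [-1,[-0.0026,0,0.01],[0,0,0]],
    [-1,[0,0,0],[0,0,0]]
  ]
}}

```text
t: 19.5
ee_pos: [598.0, 196.6, 66.7]
orientation: [-2.684, -0.467, -1.253]
ft_force: [-13.6, -6.8, 19.1]
width: 11.9
grasp_force: 30.0
```

```bash
python3 g.py
```

```text
t 19.5 q [ 0.27  0.6   2.29  3.04  0.62 -1.54] p [571.3 187.1  90.5] uvw [  5.7  -0.1 -15.6] F [-13.6   -6.82  19.07] w 11.9 gf 30.0
g [ 0.8 -0.1  2.5] axis [ 1.    -0.002  0.003]
F uvw [-1.43 -1.85 24.28] per mm -N: [-0.0026 -0.      0.0097] per mm -U [-0.0097 -0.     -0.0026]
[[-1,[0.007,0.003,-0.044],[0.002,-0.004,-0.002]]]
```

Seated: contact came at the expected height and it is centred sideways. I'll unload it, then slide it gently downhill until the collar nears the saddle.

{"op": "jog_arm", "data": {
  "commands": [
    [-1,[0.004,0,-0.015],[0,0,0]],
    [-1,[0,0,0],[0,0,0]]
  ]
}}

```text
t: 19.7
ee_pos: [597.8, 196.6, 66.9]
orientation: [-2.685, -0.468, -1.251]
ft_force: [-3.0, -3.5, 5.2]
width: 12.1
grasp_force: 30.0
```

{"op": "jog_arm", "data": {
  "commands": [
    [-1,[-0.0097,0,-0.0026],[0,0,0]],
    [-1,[0,0,0],[0,0,0]]
  ]
}}

```text
t: 19.9
ee_pos: [597.9, 196.6, 66.9]
orientation: [-2.684, -0.468, -1.254]
ft_force: [-2.3, -3.1, 7.7]
width: 12.2
grasp_force: 30.0
```

{"op": "jog_arm", "data": {
  "commands": [
    [-1,[-0.0097,0,-0.0026],[0,0,0]],
    [-1,[0,0,0],[0,0,0]]
  ]
}}

```text
t: 20.1
ee_pos: [597.9, 196.6, 66.9]
orientation: [-2.682, -0.467, -1.256]
ft_force: [-2.2, -2.3, 8.5]
width: 11.6
grasp_force: 30.0
```

```bash
python3 g.py
```

```text
t 20.1 q [ 0.27  0.6   2.29  3.04  0.62 -1.54] p [571.1 187.1  90.6] uvw [  5.6  -0.1 -15.4] F [-2.23 -2.32  8.53] w 11.6 gf 30.0
g [ 0.7 -0.1  2.7] axis [ 1.    -0.001  0.005]
F uvw [ 2.54 -1.44  8.64] per mm -N: [-0.0026 -0.      0.0097] per mm -U [-0.0097 -0.     -0.0026]
[[-1,[0.006,0.003,-0.042],[0.002,-0.007,-0.001]]]
```

{"op": "jog_arm", "data": {
  "commands": [
    [-1,[0.002,0,-0.008],[0,0,0]],
    [-1,[0,0,0],[0,0,0]],
    [-1,[0,0,0],[0,0,0]]
  ]
}}

```text
t: 20.4
ee_pos: [595.9, 196.1, 65.9]
orientation: [-2.686, -0.468, -1.25]
ft_force: [0.6, -0.1, -0.5]
width: 11.7
grasp_force: 30.0
```

```bash
python3 g.py
```

```text
t 20.4 q [ 0.27  0.6   2.29  3.04  0.62 -1.54] p [569.2 186.6  89.7] uvw [  3.5   0.  -15. ] F [ 0.65 -0.07 -0.49] w 11.7 gf 30.0
g [-1.3  0.1  3.1] axis [ 1.    -0.001  0.   ]
F uvw [ 0.2  -0.28 -0.74] per mm -N: [-0.0026 -0.      0.0097] per mm -U [-0.0097 -0.     -0.0026]
[[-1,[0.027,0.005,-0.033],[0.001,-0.001,-0.001]]]
```

{"op": "jog_arm", "data": {
  "commands": [
    [-1,[-0.001,0,0.004],[0,0,0]],
    [-0.2,[0,0,0],[0,0,0]],
    [-0.2,[0,0,0],[0,0,0]],
    [-0.2,[0,0,0],[0,0,0]],
    [-0.2,[0,0,0],[0,0,0]],
    [-0.2,[0,0,0],[0,0,0]],
    [-0.2,[0,0,0],[0,0,0]]
  ]
}}

```text
t: 21.1
ee_pos: [596.1, 196.2, 65.8]
orientation: [-2.685, -0.468, -1.25]
ft_force: [-0.5, -1.2, 0.2]
width: 35.2
grasp_force: 0.0
```

{"op": "jog_arm", "data": {
  "commands": [
    [-0.2,[0,0,-0.1],[0,0,0]],
    [-0.2,[0,0,-0.2],[0,0,0]],
    [-0.2,[0,0,-0.3],[0,0,0]],
    [-0.2,[0,0,-0.4],[0,0,0]],
    [-0.2,[0,0,0],[0,0,0]]
  ]
}}

```text
t: 21.6
ee_pos: [520.5, 169.4, 132.0]
orientation: [-2.686, -0.468, -1.25]
ft_force: [-0.3, -0.1, 0.8]
width: 35.1
grasp_force: 0.0
```

```bash
python3 - <<'E'
from plan import *
from workcell import get_image
kin.log();state()
d=get_image("scene");np.savez("scene10.npz",**d);a=load("scene1.npz")
# insert silhouette along axis: where are its ends, by colour along projected axis
def prof(im,lo=-78,hi=80):
    out=[]
    for u in range(lo,hi,3):
        px=proj(a,uvw(P,u,0,0))+P[10:12];c=cv2.getRectSubPix(im,(1,1),tuple(map(float,px)))[0,0];out.append((u,*map(int,c)))
    return out
for (u,*c0),(_,*c1) in zip(prof(a["image"]),prof(d["image"])):print(u,c0,c1)
E
```

```text
t 21.6 q [ 0.25  0.37  2.45  3.    0.55 -1.52] p [493.8 159.9 155.8] uvw [-24.1   0.2  85. ] F [-0.32 -0.07  0.76] w 35.1 gf 0.0
-78 [113, 113, 112] [116, 117, 115]
-75 [109, 108, 107] [111, 112, 110]
-72 [100, 99, 98] [100, 99, 97]
-69 [83, 81, 81] [86, 86, 86]
-66 [58, 58, 55] [72, 82, 88]
-63 [34, 34, 33] [54, 77, 91]
-60 [34, 34, 34] [49, 77, 94]
-57 [30, 29, 29] [48, 82, 102]
-54 [27, 27, 29] [44, 83, 104]
-51 [41, 41, 41] [56, 87, 106]
-48 [55, 53, 52] [65, 92, 109]
-45 [54, 52, 53] [64, 93, 110]
-42 [52, 52, 53] [66, 94, 110]
-39 [58, 56, 56] [73, 98, 114]
-36 [49, 47, 48] [62, 92, 112]
-33 [29, 30, 30] [49, 91, 114]
-30 [41, 43, 39] [65, 100, 120]
-27 [71, 74, 72] [80, 89, 91]
-24 [78, 81, 77] [82, 82, 76]
-21 [78, 78, 77] [75, 76, 73]
-18 [78, 80, 77] [79, 81, 78]
-15 [77, 78, 75] [78, 82, 79]
-12 [77, 78, 77] [78, 80, 78]
-9 [78, 78, 76] [79, 80, 76]
-6 [78, 79, 76] [79, 81, 78]
-3 [78, 80, 75] [80, 80, 79]
0 [75, 77, 74] [79, 80, 77]
3 [78, 79, 76] [79, 81, 78]
6 [77, 79, 76] [81, 82, 80]
9 [76, 77, 75] [80, 80, 79]
12 [78, 80, 77] [79, 81, 78]
15 [78, 80, 77] [80, 82, 79]
18 [78, 80, 78] [81, 82, 80]
21 [65, 83, 92] [59, 60, 59]
24 [54, 83, 107] [39, 40, 40]
27 [46, 66, 100] [43, 41, 42]
30 [40, 44, 82] [55, 53, 54]
33 [41, 40, 73] [60, 59, 60]
36 [42, 43, 100] [58, 56, 57]
39 [48, 52, 130] [59, 58, 58]
42 [59, 74, 120] [59, 59, 60]
45 [59, 90, 110] [47, 47, 47]
48 [51, 84, 103] [33, 33, 34]
51 [49, 82, 102] [33, 34, 35]
54 [52, 86, 105] [39, 37, 39]
57 [55, 87, 107] [35, 34, 36]
60 [54, 85, 105] [40, 40, 40]
63 [68, 92, 105] [69, 71, 69]
66 [82, 96, 103] [93, 98, 100]
69 [62, 72, 84] [64, 75, 88]
72 [46, 57, 75] [47, 60, 78]
75 [47, 58, 72] [48, 59, 76]
78 [46, 60, 77] [45, 60, 78]
```

The colour profile along the slope mirrors the original to about 1 mm. Brass is downhill and seated. Next, the keeper: going above its pin.

```bash
python3 - <<'E'
from plan import *
X,Rt=cage(1.6,50,True);print(ik(X,Rt,[.37,.44,2.19,3.2,.36,-1.55]))
st=rows(line(X-Rt[:,2]*48,Rt,5),0.2);print(st[0].round(0))
rows(line(X,Rt,4,st),0.2,st)
# pin position from depth: black points standing high near the holder top
d=load("scene10.npz");pts=[]
for y in range(120,185):
    for x in range(300,355):
        if d["image"][y,x].max()<60:
            w=uvw_of(d["eye"]+Rm(d)@(ray(d,np.array([x,y])-P[10:12])*d["z_map"][y,x]))
            if 20<w[2]<50 and 30<w[0]<110 and -30<w[1]<55:pts.append(w)
pts=np.array(pts);print(len(pts));print(np.median(pts,0).round(1),pts.min(0).round(1),pts.max(0).round(1))
E
```

```text
(array([ 0.34,  0.43,  2.18,  3.14,  0.35, -1.6 ]), 0.0)
[[0.2,[0.181,-0.054,0.082],[0,0,-0.007]],[0.2,[0.181,-0.053,0.082],[0,0,-0.006]],[0.2,[0.181,-0.052,0.082],[0,0,-0.007]],[0.2,[0.182,-0.051,0.082],[0.001,0,-0.007]],[0.2,[0.182,-0.05,0.082],[0,0,-0.007]]]
[571. 216. 198.]
[[0.2,[0,0,0.12],[0,0,0]],[0.2,[0,0,0.12],[0,0,0]],[0.2,[0,0,0.12],[0,0,0]],[0.2,[0,0,0.12],[0,0,0]]]
51
[88.1 24.5 34.5] [81.3 19.1 20.1] [91.7 30.6 46.7]
```

{"op": "jog_arm", "data": {
  "commands": [
    [0.2,[0.18,-0.055,0.08],[0,0,-0.007]],
    [0.2,[0.18,-0.055,0.08],[0,0,-0.007]],
    [0.2,[0.18,-0.05,0.08],[0,0,-0.007]],
    [0.2,[0.18,-0.05,0.08],[0,0,-0.007]],
    [0.2,[0.18,-0.05,0.08],[0,0,-0.007]],
    [0.2,[0,0,0],[0,0,0]],
    [0.2,[0,0,0],[0,0,0]]
  ]
}}

```text
t: 22.35
ee_pos: [597.8, 225.8, 172.2]
orientation: [-2.688, -0.507, -1.256]
ft_force: [0.5, 0.3, -0.7]
width: 52.7
grasp_force: 0.0
```

```bash
python3 - <<'E'
from plan import *
state();X,Rt=cage(1.57,50,True);rows(line(X,Rt,4),0.2)
E
```

```text
t 22.35 q [ 0.34  0.33  2.25  3.14  0.31 -1.6 ] p [571.2 216.3 196.1] uvw [74.2 27.4 65.3] F [ 0.48  0.29 -0.66] w 52.7 gf 0.0
[[0.2,[0.005,0.004,0.116],[0,0.001,0.01]],[0.2,[0.005,0.003,0.116],[0,0,0.01]],[0.2,[0.005,0.004,0.116],[0,0.001,0.01]],[0.2,[0.005,0.004,0.116],[0,0.001,0.01]]]
```

{"op": "jog_arm", "data": {
  "commands": [
    [0.2,[0.005,0.004,0.115],[0,0,0.01]],
    [0.2,[0.005,0.004,0.115],[0,0,0.01]],
    [0.2,[0.005,0.004,0.115],[0,0,0.01]],
    [0.2,[0.005,0.004,0.115],[0,0,0.01]],
    [-0.45,[0,0,0],[0,0,0]],
    [-0.45,[0,0,0],[0,0,0]],
    [-0.45,[0,0,0],[0,0,0]],
    [-0.45,[0,0,0],[0,0,0]],
    [-0.45,[0,0,0],[0,0,0]]
  ]
}}

```text
t: 23.25
ee_pos: [632.9, 236.6, 145.3]
orientation: [-2.685, -0.463, -1.25]
ft_force: [-0.5, 0.3, -0.5]
width: 24.4
grasp_force: 0.0
```

```bash
python3 - <<'E'
from plan import *
state();print((cur()[0]-cage(1.57,50,True)[0]).round(1))
rows([cage(q,50,True) for q in np.linspace(1.57,0.0,14)[1:]],-0.45)
E
```

```text
t 23.25 q [ 0.34  0.43  2.18  3.13  0.34 -1.56] p [606.2 227.1 169.1] uvw [88.7 25.8 22.3] F [-0.5   0.34 -0.55] w 24.4 gf 0.0
[-0.1 -0.2  1.5]
[[-0.45,[-0.013,0.049,0.01],[0,0.001,0.153]],[-0.45,[-0.003,0.05,-0.002],[0,0,0.154]],[-0.45,[-0.003,0.051,-0.004],[0,0,0.154]],[-0.45,[-0.002,0.05,-0.006],[0,0,0.154]],[-0.45,[-0.002,0.05,-0.006],[0,0,0.154]],[-0.45,[-0.002,0.05,-0.008],[0,0,0.153]],[-0.45,[-0.002,0.05,-0.01],[0,0,0.154]],[-0.45,[-0.003,0.05,-0.01],[0,0,0.154]],[-0.45,[-0.002,0.049,-0.011],[0,0,0.154]],[-0.45,[-0.002,0.049,-0.012],[0,0,0.153]]]
[[-0.45,[-0.003,0.049,-0.013],[0,0,0.154]],[-0.45,[-0.002,0.049,-0.013],[0,0,0.154]],[-0.45,[-0.003,0.049,-0.013],[0,0,0.154]]]
```

{"op": "jog_arm", "data": {
  "commands": [
    [-0.45,[-0.01,0.05,0.005],[0,0,0.154]],
    [-0.45,[-0.003,0.05,-0.002],[0,0,0.154]],
    [-0.45,[-0.003,0.05,-0.004],[0,0,0.154]],
    [-0.45,[-0.002,0.05,-0.006],[0,0,0.154]],
    [-0.45,[-0.002,0.05,-0.006],[0,0,0.154]],
    [-0.45,[-0.002,0.05,-0.008],[0,0,0.154]],
    [-0.45,[-0.002,0.05,-0.01],[0,0,0.154]]
  ]
}}

```text
t: 23.95
ee_pos: [632.8, 203.3, 136.5]
orientation: [-2.403, 0.626, -0.957]
ft_force: [0.1, 0.9, -0.4]
width: 24.1
grasp_force: 0.5
```

{"op": "jog_arm", "data": {
  "commands": [
    [-0.45,[-0.003,0.05,-0.01],[0,0,0.154]],
    [-0.45,[-0.002,0.05,-0.011],[0,0,0.154]],
    [-0.45,[-0.002,0.05,-0.012],[0,0,0.154]],
    [-0.45,[-0.003,0.05,-0.013],[0,0,0.154]],
    [-0.45,[-0.002,0.05,-0.013],[0,0,0.154]],
    [-0.45,[0,0,0],[0,0,0]]
  ]
}}

```text
t: 24.55
ee_pos: [617.8, 186.9, 122.6]
orientation: [-2.015, 1.251, -0.688]
ft_force: [-0.3, -0.1, 0.5]
width: 24.2
grasp_force: 0.0
```

```bash
python3 - <<'E'
from plan import *
state();F=get_obs()["ft_force"];print("Fu,v,n",F@U,F@V,F@N)
p,Rc=cur();print("tool y.U",Rc[:,1]@U)
rows([cage(q,50,True) for q in (0.06,0,-.06)],-0.45)
print("per mm -U",(Rc.T@-U/100).round(4))
E
```

```text
t 24.55 q [ 0.23  0.46  2.25  2.94  0.44 -0.01] p [591.1 177.4 146.4] uvw [ 50.4 -16.   21.4] F [-0.27 -0.15  0.51] w 24.2 gf 0.0
Fu,v,n 0.046407519602101925 -0.04965319632249741 0.5922385333464573
tool y.U -0.9597874959937396
[[-0.45,[-0.003,0.018,-0.001],[0.002,0,0.073]],[-0.45,[0,0.025,-0.006],[0,0,0.076]],[-0.45,[-0.001,0.024,-0.007],[0,0,0.076]]]
per mm -U [-0.0011  0.0096 -0.0026]
```

{"op": "jog_arm", "data": {
  "commands": [
    [-0.45,[-0.003,0.02,-0.005],[0,0,0.075]],
    [-0.45,[0,0.025,-0.006],[0,0,0.075]],
    [-0.45,[0,0.02,-0.006],[0,0,0]],
    [-0.45,[0,0,0],[0,0,0]]
  ]
}}

```text
t: 24.95
ee_pos: [613.1, 185.2, 118.9]
orientation: [-1.927, 1.353, -0.634]
ft_force: [0.5, -1.2, 1.7]
width: 24.1
grasp_force: 0.3
```

{"op": "jog_arm", "data": {
  "commands": [
    [-0.45,[0,0.02,-0.005],[0,0,0]],
    [-0.45,[0,0,0],[0,0,0]]
  ]
}}

```text
t: 25.15
ee_pos: [611.9, 184.7, 117.9]
orientation: [-1.925, 1.355, -0.633]
ft_force: [1.7, -1.2, 1.2]
width: 24.2
grasp_force: 0.9
```

{"op": "jog_arm", "data": {
  "commands": [
    [-0.45,[0,0.02,-0.005],[0,0,0]],
    [-0.45,[0,0,0],[0,0,0]]
  ]
}}

```text
t: 25.35
ee_pos: [611.6, 184.5, 117.8]
orientation: [-1.922, 1.353, -0.635]
ft_force: [4.5, 1.0, 3.5]
width: 24.2
grasp_force: 2.8
```

```bash
python3 - <<'E'
from plan import *
state();F=get_obs()["ft_force"];print("Fu,v,n",F@U,F@V,F@N)
E
```

```text
t 25.35 q [0.23 0.47 2.27 2.95 0.47 0.1 ] p [584.8 175.  141.5] uvw [ 42.  -16.1  21.2] F [4.51 0.98 3.49] w 24.2 gf 2.8
Fu,v,n 5.753512530738102 -0.5954598201045054 0.2370273437208855
```

The keeper is against its stop: force rose to 5.8 N and motion stalled at u ≈ 42. Backing off and retracting.

{"op": "jog_arm", "data": {
  "commands": [
    [-0.45,[0,-0.04,0.01],[0,0,0]],
    [-0.1,[0,0,0],[0,0,0]],
    [0,[0,0,0],[0,0,0]],
    [0,[0,0,0],[0,0,0]],
    [0,[0,0,-0.15],[0,0,0]],
    [0,[0,0,-0.3],[0,0,0]],
    [0,[0,0,-0.4],[0,0,0]],
    [0,[0,0,-0.4],[0,0,0]],
    [0,[0,0,0],[0,0,0]],
    [0,[0,0,0],[0,0,0]]
  ]
}}

```text
t: 26.35
ee_pos: [523.1, 153.0, 200.2]
orientation: [-1.923, 1.355, -0.633]
ft_force: [0.7, -0.8, -0.0]
width: 44.1
grasp_force: 0.0
```

```bash
python3 - <<'E'
from plan import *
from workcell import get_image
state()
d=get_image("scene");np.savez("scene11.npz",**d);a=load("scene1.npz")
def pins(d):
    pts=[]
    for y in range(140,185):
        for x in range(300,345):
            if d["image"][y,x].max()<60:
                w=uvw_of(d["eye"]+Rm(d)@(ray(d,np.array([x,y])-P[10:12])*d["z_map"][y,x]))
                if 18<w[2]<50 and 20<w[0]<75 and -40<w[1]<10:pts.append(w)
    pts=np.array(pts);return len(pts),np.median(pts,0).round(1)
print("pin before",pins(a),"now",pins(d))
for u in(-60,-50,-36,-28,-15,0,15,24,42,54,60):
    f=lambda im:[int(c) for c in cv2.getRectSubPix(im,(1,1),tuple(map(float,proj(a,uvw(P,u,0,0))+P[10:12])))[0,0]]
    print(u,f(a["image"]),f(d["image"]))
# red bar
def red(d):
    im=d["image"].astype(int)[150:185,305:345];ys,xs=np.where((im[...,2]>90)&(im[...,1]<60)&(im[...,0]<60));return len(xs),xs.mean()+305,ys.mean()+150
print("red",red(a),red(d))
# bystanders moved? compare images away from arm
df=np.abs(cv2.GaussianBlur(a["image"],(5,5),0).astype(int)-cv2.GaussianBlur(d["image"],(5,5),0)).max(2);df[:215,230:345]=0
df[:,:]=df;ys,xs=np.where(df>30);print("changed px",len(xs),(xs.min(),xs.max(),ys.min(),ys.max()) if len(xs) else "")
E
```

```text
t 26.35 q [0.19 0.15 2.42 2.75 0.31 0.28] p [496.4 143.5 224. ] uvw [ 12.5 -16.  142.6] F [ 0.67 -0.79 -0.  ] w 44.1 gf 0.0
pin before (47, array([ 48.9, -19.2,  32.7])) now (48, array([ 46.8, -19.4,  32.7]))
-60 [34, 34, 34] [51, 79, 96]
-50 [45, 44, 44] [60, 90, 108]
-36 [49, 47, 48] [62, 93, 111]
-28 [63, 66, 63] [77, 94, 101]
-15 [77, 78, 75] [80, 83, 79]
0 [75, 77, 74] [78, 80, 77]
15 [78, 80, 77] [80, 81, 79]
24 [54, 83, 107] [41, 42, 66]
42 [59, 74, 120] [58, 57, 65]
54 [52, 86, 105] [38, 38, 38]
60 [54, 85, 105] [38, 38, 37]
red (32, np.float64(325.21875), np.float64(165.90625)) (29, np.float64(324.58620689655174), np.float64(166.24137931034483))
changed px 8141 (np.int64(49), np.int64(229), np.int64(0), np.int64(128))
```

```bash
python3 -c "
from workcell import close_job
print(close_job())"
```

```text
the job is handed in; nothing more can be done
None
```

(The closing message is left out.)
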